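# Seat the pivot bushing, set the weld timer to 45 and start the cycle

### The arm

A 6-joint arm with a two-finger parallel gripper is mounted at the origin on the work surface. World frame = base frame: x ahead of the robot, y to its left, z up, the work surface at z = 0. Lengths are in mm, angles in rad, forces in N, time in s.
With the tool pointing down it reaches from about 350 to 725 mm from the base axis. Payload 6 kg.
Tool frame: the origin (TCP) lies midway between the tips of the shut fingers; the grasp point (between the pads) lies 19 mm behind it; z points along the fingers, y is the direction in which the jaws open and shut (so a half turn about z gives the same grasp; the last joint's range is limited). The gripper opens to 85 mm and grips with 20 to 120 N. Pads are 22 mm wide; open, the fingers measure 114 mm over their backs; the gripper's body (76 mm by 85 mm) begins 54 mm behind the grasp point. The pads swing forward as they close: fully open they stand 13 mm farther back than shut.
Start: joints at [1.494, 0.04, 0.085, 0, -1.615, -0.334], TCP at [239.578, 550.066, 198.561] pointing down, gripper open.
Joint ranges: [-2.56, 2.56], [-1.29, 2.01], [-1.08, 1.49], [-3.29, 1.98], [-2.81, -0.18], [-2.99, 2.99]. Speed limits (rad/s): [2.57, 2.57, 3.01, 3.14, 3.14, 3.14].

### API

Orientations are given as a unit quaternion [w, x, y, z].
In Python, from workcell import r gives the robot as it stands. The module is installed in compiled form; this text tells all that it offers.
- The arm moves only by the tool play_rows, never from a script. Its argument "plan" is a list of rows, each an object of numbers: "x", "y", "z": the shift along the tool's x, y, z in cm; "yaw": the turn about the tool's z in degrees; "fingers": the opening, from -1 (shut) to 1 (fully open), so that 0 is half open. In form: [{"x": .., "y": .., "z": .., "yaw": .., "fingers": ..}, ...]. A call has 1 to 8 rows; each row shifts and turns the commanded pose from where the row before left it, along the tool's axes as they then stand; what a row does not reach is not made up. A row lasts 1/8 s, in which the tool goes at most 62.5 mm and 10.7 degrees, less where a joint would pass 70% of its speed; a pose out of reach is approached as far as the arm can. A call is refused whole if a number of a shift passes 6.25 or a number of a turn 10.7, either way. A call with a gripper value outside its range is refused whole. The fingers move at their own pace and stop on an object; "squeeze" is the grip in N (left out, the last holds). Time passes only in rows, so rows that do not move let the fingers close. It gives the time, the measured TCP pose, the force and the opening at its end, in the units of the state.
- r.state(): the state, without advancing time (a new reading comes with each control period).
- r.camera(name): name is "scene" or "top" or "wrist"; returns a dict with "frame" (384x512x3 uint8, blue, green, red), "intrinsics" (3x3 intrinsics, pixels), "k1" (the pictures are not rectified: a ray, as slopes to the right and down, at radius r is drawn at 1 + k1 r^2 times it, then the intrinsics apply), "R" (3x3) and "t" (3): a world point X has camera coordinates R X + t. Camera axes: x right, y down, z forward; pixel columns grow to the right and rows downward; lengths in mm; the calibration is good to about 2 mm. A picture is of the moment at which its call begins. There is no depth.
- r.sign_off(): hands the job in, once; it reports no verdict.
Trained networks look in a picture, given as the dict that the camera call returned (one of the last four; its "shot" number tells which), for a name from the list of things; names that differ only in an ending like _2 or _b are one class to them, and where a whole thing is asked for, a point or a joint stands for the part that bears it (a point fixed in the world has none). Each returns a list of dicts, best first, with "conf" (0 to 1); they miss things now and then, are a little off and sometimes report something else, mostly with a low value. They report only what shows in the picture. A call takes as long as a camera call. They do not tell look-alikes from the thing itself.
- r.silhouettes(picture, target): "pixels" (384x512 bool, what is visible of it) and "extent" ([left, top, right, bottom] in pixels, round what is visible of it).
- r.tip_of(picture, target): "xy" ([column, row] in pixels: a listed point, or the origin of a listed thing).
The state is a dict: "t": time; "joint_positions": joint angles; "qd": joint speeds; "joint_torque": joint torques, N m; "eef_pos": TCP position; "tool_rot": TCP orientation; "force": force on the tool from outside, world axes, zero at the start; "torque": the same for the moment, N m; "finger_gap": finger opening in mm.
Only numpy, scipy, OpenCV 4.12 (cv2) and the standard library are available. Lean on these libraries where they do the work, as an engineer would, in place of code of your own. Each camera call takes 0.05 s, during which the arm holds its last target.

### The job

Press the brass bushing that still stands proud of the pivot bracket gently down until its flange is fully home on the boss, easing off as soon as the push turns hard. Then, with a fingertip, roll the two thumbwheels of the weld timer so that they read 45, each number square at its white marks, and only after that press the small start button fully down and let it go. Leave the big stop button, the spare bushing, the tape measure and the steel square alone.

Things in the scene. Friction and masses are not known exactly. Their poses are not given: they have to be found in the camera images.
- bush_press (a joint): How far the proud bushing is pressed in, m: 0 = flange 10 mm above the boss, 0.010 = home, flange on the boss. Starts at 0 to 0.004. Slides straight down under about 8 N (plus 0.6 N per 10 mm/s of speed) and stays where left; at the shoulder it stops dead and the force rises steeply, so about 14 N means that it is home. More than 60 N spoils it.
- bush_top (a point): Centre of the flat top of that bushing's brass flange (37 mm diameter, 5 mm thick; the dark 14 mm disc in its middle is solid to push on). Moves down with it, z up: 70 mm above the table at joint value 0, 60 mm when home.
- tens_wheel (a joint): Angle of the left-hand thumbwheel (seen from the robot), rad. The number at the top between the white marks is angle / 0.6283: 0 at 0, 4 at 2.513, 9 at 5.655 (36 degrees apart, end stops 0.25 rad beyond 0 and 9). Grows as the wheel's top is rolled away from the robot (+x of its point). No clicks, may start between numbers, drags with about 2 N at the rim, stays where left.
- tens_wheel_top (a point): Topmost point of the left-hand thumbwheel, 98 mm above the table, fixed to the timer box: x points across the box away from the robot (the rolling direction), z up, y along the axle, which lies level 42 mm below this point. Black wheel, radius 42 mm, 30 mm wide, white numbers round the rim read upright from the robot's side, grey lines between.
- units_wheel (a joint): Angle of the right-hand thumbwheel, rad; reads and behaves just like tens_wheel (5 is at 3.142). Pressed with 5 to 10 N, a fingertip moved over the top carries the rim along with little slip.
- units_wheel_top (a point): Topmost point of the right-hand thumbwheel; as tens_wheel_top.
- timer: Fixed grey weld timer box, 140 x 190 mm, flat top 75 mm above the table; origin at its underside, front (-x) towards the robot. The two thumbwheels stand 23 mm out of its top side by side, their centres 84 mm apart along y, each with a white mark on the box at either end of its axle line.
- jig: Fixed steel jig plate 120 x 180 x 12 mm, origin at its underside, with the pivot bracket: two upright bosses, 44 mm diameter, tops 55 mm above the table, 120 mm apart along y, joined by a low bar. The proud bushing is in the boss at +y; the one at -y is already home: leave it.
- start (a joint): Travel of the small start button, m: 0 up, 0.006 fully down (needs 5 N, springs back; takes over 5 mm to start the cycle).
- start_top (a point): Centre of the top of the small start button (26 mm diameter), z up; it moves with the button. It is on a fixed grey two-button station, 90 x 150 mm and 45 mm high, together with the big stop button (48 mm diameter), whose centre lies 75 mm away along -y of this frame.
- stop (a joint): Travel of the big stop button, m: 0 up, 0.006 fully down. Not to be pressed.
- spare_bush: Loose plain brass bushing, 37 mm diameter, 30 mm high, standing on the jig plate near the bar; origin at the middle of its underside. A bystander.
- tape: Loose grey tape measure, 70 x 65 x 35 mm, lying between the robot and the machines; origin at its underside. A bystander.
- square: Loose flat steel L-square, 80 mm legs, 22 mm wide, 8 mm thick, lying between the robot and the machines; origin at its underside. A bystander.
Mind the look-alikes: they are no part of the job. What is shaped like the jig but green is not meant.

How it is judged (in metres and radians):
On the way, in this order (a step that is already met when the one before it is completed fails the run):
1. the proud bushing is pressed home (value of joint bush_press above 0.0085 m), for 0.2 s.
2. the timer reads 45, with the bushing home (value of joint tens_wheel between 2.333 and 2.693 rad and value of joint units_wheel between 2.962 and 3.322 rad and value of joint bush_press above 0.0085 m), for 0.3 s.
3. the start button is pressed down with the timer at 45 (all of step 2 and value of joint start above 0.005 m).
At the end, for the whole second after the job is handed in: Bushing within 1.5 mm of home; each thumbwheel within 0.18 rad (10 degrees) of its number, 4 on the left and 5 on the right; start button up again after having been pressed more than 5 mm; stop button up (all of step 2 and value of joint each of start, stop below 0.0015 m); the robot touches nothing.
It fails at once if the start button is pressed before the timer reads 45 and the bushing is home (value of joint start above 0.004 m and not (value of joint tens_wheel between 2.333 and 2.693 rad and value of joint units_wheel between 2.962 and 3.322 rad and value of joint bush_press above 0.0085 m)).
It fails at once if the stop button is pressed (value of joint stop above 0.003 m).
It fails at once if the bushing is pushed with more than 60 N (contact force between bush_press and anything else above 60 N).
It fails at once if the spare bushing, tape measure or square is moved by more than 20 mm (distance of any of spare_bush, tape, square from where it was at the start of the episode above 0.02 m).
It also fails if it takes over 64 s, if anything falls off the work surface, if the arm or the gripper's body presses on something with over 40 N, if the wrist force passes 120 N, or if a joint passes its speed limit or range.

## Working session

There is one attempt and no reset: what is moved stays moved. The work goes in short steps, Python scripts to look and compute and a tool call to move; the robot and the scene stay as the last step left them, time stands still between calls to the robot, and variables do not carry over. Pictures are saved under pics/ and viewed, and the job is handed in when it is done.

Besides the shell and the picture viewer there is one more tool, called in YAML: its name, and indented under it one key for each argument. play_rows: Moves the arm, as the interface text tells. Its arguments: {"type":"object","properties":{"plan":{"type":"array","items":{"type":"object","properties":{"x":{"type":"number"},"y":{"type":"number"},"z":{"type":"number"},"yaw":{"type":"number"},"fingers":{"type":"number"}}}},"squeeze":{"type":"number"}},"required":["plan"]}

```bash
mkdir -p pics; cat > h.py <<'E'
import numpy as np, cv2
from workcell import r
def ray(c,px):
    K=np.array(c["intrinsics"]);k=c["k1"]
    d=np.array([(px[0]-K[0,2])/K[0,0],(px[1]-K[1,2])/K[1,1]]);u=d.copy()
    for _ in range(30): u=d/(1+k*(u@u))
    R=np.array(c["R"]);t=np.array(c["t"])
    return -R.T@t, R.T@np.array([u[0],u[1],1.])
def atz(c,px,z):
    o,d=ray(c,px); return o+d*(z-o[2])/d[2]
def proj(c,X):
    K=np.array(c["intrinsics"]);k=c["k1"]
    p=np.array(c["R"])@np.array(X,float)+np.array(c["t"]);u=p[:2]/p[2];u=u*(1+k*(u@u))
    return K[:2,:2]@u+K[:2,2]
E
python3 - <<'E'
from h import *
np.set_printoptions(precision=1,suppress=True)
s=r.state();print(s)
H={'bush_top':65,'tens_wheel_top':98,'units_wheel_top':98,'start_top':50,'timer':0,'jig':0,'spare_bush':12,'tape':0,'square':0}
for n in ['scene','top','wrist']:
    c=r.camera(n);cv2.imwrite(f'pics/{n}0.png',c['frame'])
    o,_=ray(c,(256,192));print(n,o,c['shot'])
    for k,z in H.items():
        for d in r.tip_of(c,k)[:3]: print(' ',k,round(d['conf'],2),np.array(d['xy']),atz(c,d['xy'],z))
E
```

```text
{'t': 0.0, 'joint_positions': array([ 1.5,  0. ,  0.1, -0. , -1.6, -0.3]), 'qd': array([ 0., -0.,  0., -0., -0.,  0.]), 'joint_torque': array([  0. , -36.8,  34.7,   6.9,  -0. ,   0. ]), 'eef_pos': array([239.4, 549.7, 197.6]), 'tool_rot': array([ 0. ,  1. , -0.2, -0. ]), 'force': array([ 0. , -0.8, -0.5]), 'torque': array([-0., -0.,  0.]), 'finger_gap': 84.62154537853259}
scene [858.  808.2 666.8] 1
  bush_top 0.62 [409.1 266.9] [293.1 369.7  65. ]
  bush_top 0.6 [281.  308.9] [566.  340.5  65. ]
  tens_wheel_top 0.97 [208.1 208.6] [575.3  45.6  98. ]
  units_wheel_top 0.81 [196.6 189.6] [569.3 -36.6  98. ]
  start_top 0.63 [251.8 181.6] [407.2 -76.1  50. ]
  start_top 0.52 [173.5 164.8] [ 554.7 -254.3   50. ]
  timer 0.92 [203.9 237.1] [579.9  15.3   0. ]
  jig 0.74 [385.  271.5] [288.  306.8   0. ]
  jig 0.71 [266.9 308.4] [557.6 276.    0. ]
  spare_bush 0.82 [281.5 294.4] [520.2 266.9  12. ]
  tape 0.62 [295.4 230.7] [381.   94.7   0. ]
  tape 0.27 [268.4 309.4] [556.3 279.6   0. ]
  square 0.82 [251.7 179.6] [ 366.1 -157.2    0. ]
top [ 324.2   18.8 1059.2] 2
  bush_top 0.7 [ 78.8 251.5] [286.8 373.2  65. ]
  bush_top 0.7 [235.6 120.9] [580.9  49.7  65. ]
  bush_top 0.49 [102.2 123. ] [566.5 340.6  65. ]
  tens_wheel_top 0.79 [236.1 121.2] [571.8  47.6  98. ]
  units_wheel_top 0.96 [279.  126.7] [563.1 -43.9  98. ]
  start_top 0.59 [354.7 136. ] [ 559.9 -217.7   50. ]
  timer 0.92 [255.9 134.2] [567.7   3.3   0. ]
  timer 0.69 [143.7 153. ] [514.7 261.5   0. ]
  jig 0.7 [121.5 252.4] [285.2 299.9   0. ]
  jig 0.64 [142.8 137.4] [551.3 265.6   0. ]
  spare_bush 0.57 [235.9 120.4] [595.8  50.7  12. ]
  spare_bush 0.52 [140.6 153.6] [510.9 265.8  12. ]
  tape 0.68 [214.1 217.1] [371.3  93.5   0. ]
  tape 0.47 [236.4 121.2] [597.1  49.8   0. ]
  square 0.87 [323.1 224.4] [ 361.7 -157.4    0. ]
wrist [311.2 518.9 373.5] 3
  bush_top 0.71 [405.5  58.3] [287.9 367.7  65. ]
  jig 0.71 [428.5  47.2] [284.  306.8   0. ]
```

View pics/scene0.png

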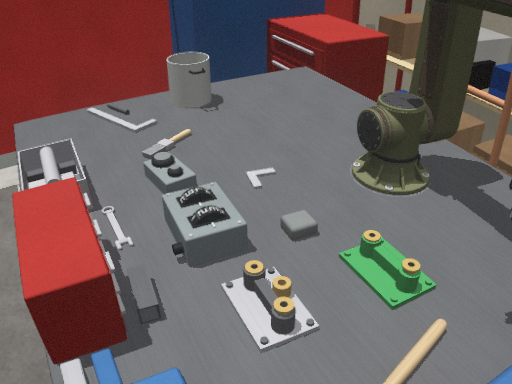

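View pics/top0.png

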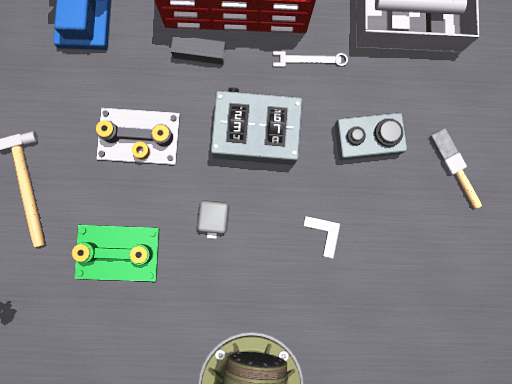

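View pics/wrist0.png

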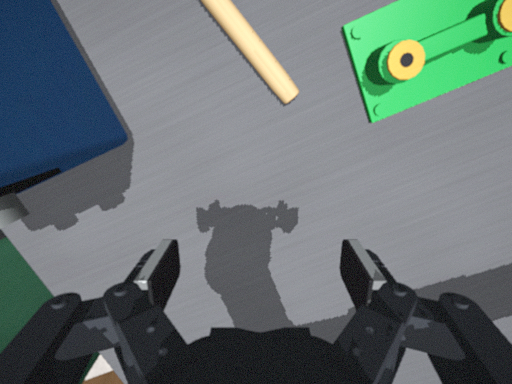

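```bash
python3 - <<'E'
from h import *
t=cv2.imread('pics/top0.png');s=cv2.imread('pics/scene0.png')
a=cv2.resize(t[85:175,205:415],None,fx=3.8,fy=3.8,interpolation=cv2.INTER_CUBIC)
cv2.imwrite('pics/z1.png',a)
b=cv2.resize(s[140:260,140:250],None,fx=5,fy=5,interpolation=cv2.INTER_CUBIC)
cv2.imwrite('pics/z2.png',b)
E
```

```text
(no output)
```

View pics/z1.png

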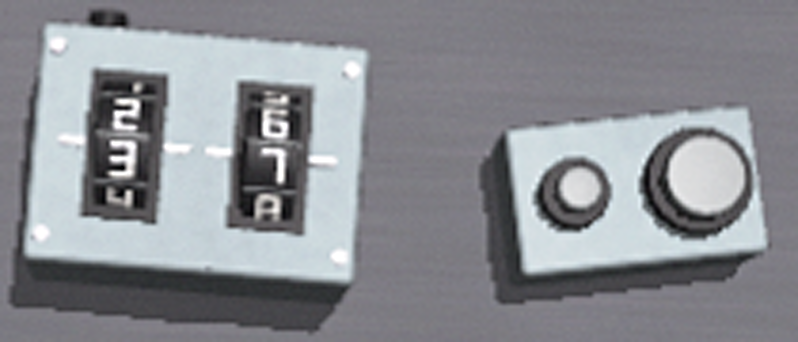

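View pics/z2.png

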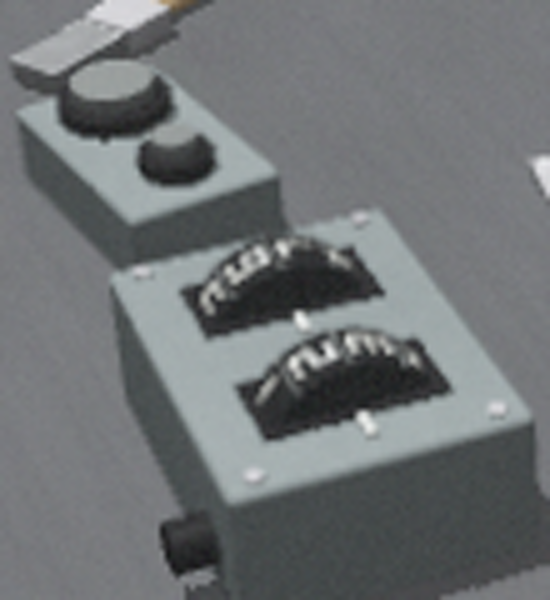

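```bash
cat >> h.py <<'E'
from scipy.spatial.transform import Rotation as Ro
def tool():
    s=r.state();q=s['tool_rot'];return s,Ro.from_quat([q[1],q[2],q[3],q[0]]).as_matrix()
def delta(target):
    s,R=tool(); print('t',round(s['t'],2),'pos',np.round(s['eef_pos'],1),'F',np.round(s['force'],1),'gap',round(s['finger_gap'],1),'yawx',round(np.degrees(np.arctan2(R[1,0],R[0,0])),1))
    if target is not None: print('to',np.round(target,1),'tool cm',np.round(R.T@(np.array(target)-s['eef_pos'])/10,2))
E
python3 - <<'E'
from h import *
s,R=tool();print(R.round(3))
delta([540,330,230])
c=r.camera('top')
for k in ['jig','timer','start']:
    for d in r.silhouettes(c,k)[:2]:
        m=d['pixels'].astype(np.uint8)
        (cx,cy),wh,a=cv2.minAreaRect(cv2.findNonZero(m)); print(k,d['conf'],d['extent'],(cx,cy),wh,a)
E
```

```text
[[ 0.917 -0.399  0.   ]
 [-0.399 -0.917 -0.   ]
 [ 0.     0.    -1.   ]]
t 1.5 pos [239.6 550.1 198.6] F [-0.1  1.2  0.2] gap 85.4 yawx -23.5
to [540 330 230] tool cm [36.33  8.18 -3.14]
jig 0.92 [97.8, 106.5, 182.5, 165.9] (136.90728759765625, 135.81683349609375) (82.76625061035156, 52.551307678222656) 3.1363584995269775
jig 0.85 [74.7, 224.3, 162.2, 280.7] (115.65303039550781, 253.19447326660156) (85.48632049560547, 55.24369812011719) 2.1610796451568604
timer 0.94 [212.9, 90.3, 301.5, 163.6] (255.7373046875, 125.46835327148438) (88.23709869384766, 73.14444732666016) 4.666858673095703
timer 0.5 [99.9, 110.4, 178.8, 161.5] (136.66470336914062, 135.8588104248047) (82.60213470458984, 52.84389114379883) 4.39870548248291
start 0.52 [352.9, 128.0, 361.7, 141.2] (356.5, 134.0) (10.0, 9.0) 90.0
```

play_rows:
  plan:
    - {"x": 4.5,"y": 1.2,"z": -0.5,"fingers": -1}
    - {"x": 4.5,"y": 1.2,"z": -0.5,"fingers": -1}
    - {"x": 4.5,"y": 1.2,"z": -0.5,"fingers": -1}
    - {"x": 4.5,"y": 1.2,"z": -0.5,"fingers": -1}
    - {"x": 4.5,"y": 1.2,"fingers": -1}
    - {"x": 4.5,"y": 1.0,"fingers": -1}
    - {"yaw": -9.4,"fingers": -1}
    - {"yaw": -9.4,"fingers": -1}
  squeeze: 30

```text
schema error: expected keys x, y, z, yaw, fingers
```

```bash
python3 - <<'E'
from h import *
np.set_printoptions(precision=1,suppress=True)
delta([566,341,100])
c=r.camera('wrist');cv2.imwrite('pics/w1.png',c['frame'])
for k,z in {'bush_top':67,'spare_bush':12}.items():
    for d in r.tip_of(c,k)[:3]: print(' ',k,round(d['conf'],2),np.array(d['xy']),atz(c,d['xy'],z))
print(proj(c,tool()[0]['eef_pos']))
E
```

```text
t 1.7 pos [239.6 550.1 198.5] F [-0.3 -0.1 -0.3] gap 85.5 yawx -23.5
to [566 341 100] tool cm [38.3  6.1  9.9]
  bush_top 0.87 [405.4  62.4] [284.4 369.7  67. ]
[259.8 218.2]
```

View pics/w1.png

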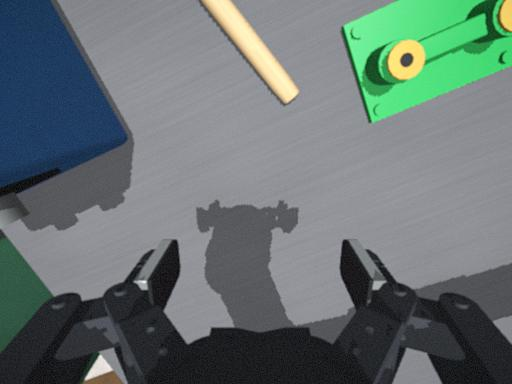

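All five keys are required per row.

play_rows:
  plan:
    - {"x": 4.5,"y": 1.2,"z": -0.5,"yaw": 0,"fingers": -1}
    - {"x": 4.5,"y": 1.2,"z": -0.5,"yaw": 0,"fingers": -1}
    - {"x": 4.5,"y": 1.2,"z": -0.5,"yaw": 0,"fingers": -1}
    - {"x": 4.5,"y": 1.2,"z": -0.5,"yaw": 0,"fingers": -1}
    - {"x": 4.5,"y": 1.2,"z": 0,"yaw": 0,"fingers": -1}
    - {"x": 4.5,"y": 1.0,"z": 0,"yaw": 0,"fingers": -1}
    - {"x": 0,"y": 0,"z": 0,"yaw": -9.4,"fingers": -1}
    - {"x": 0,"y": 0,"z": 0,"yaw": -9.4,"fingers": -1}
  squeeze: 30

```text
t: 2.85
eef_pos: [459.8, 377.5, 218.5]
tool_rot: [0.0, 0.999, -0.039, -0.0]
force: [-0.2, 0.9, 0.4]
finger_gap: -0.1
```

```bash
python3 - <<'E'
from h import *
np.set_printoptions(precision=1,suppress=True)
delta([566,341,100])
c=r.camera('wrist');cv2.imwrite('pics/w1.png',c['frame'])
for k,z in {'bush_top':67,'spare_bush':12}.items():
    for d in r.tip_of(c,k)[:3]: print(' ',k,round(d['conf'],2),np.array(d['xy']),atz(c,d['xy'],z))
print(proj(c,tool()[0]['eef_pos']))
E
```

```text
t 2.85 pos [459.8 377.5 218.5] F [-0.2  0.9  0.4] gap -0.1 yawx -4.5
to [566 341 100] tool cm [10.9  2.8 11.8]
  spare_bush 0.67 [338.4 110.4] [514.4 268.9  12. ]
[259.3 219.2]
```

View pics/w1.png

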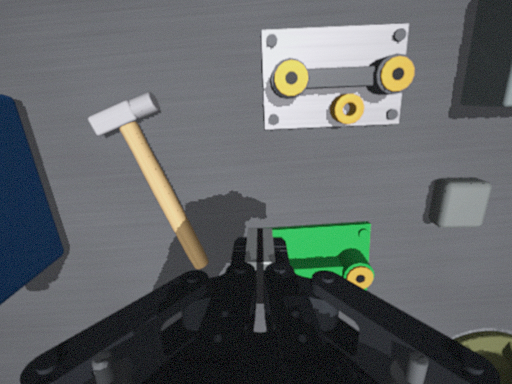

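```bash
python3 - <<'E'
from h import *
np.set_printoptions(precision=1,suppress=True)
c=r.camera('wrist')
for z in (60,65,70): print(z,atz(c,(291,77.5),z))
print(atz(c,(398,73.5),60))
c2=r.camera('top');cv2.imwrite('pics/t2.png',cv2.resize(c2['frame'][95:175,85:195],None,fx=7,fy=7,interpolation=cv2.INTER_CUBIC))
for z in (60,65,70): print(z,atz(c2,(105.5,128.5),z))
print(atz(c2,(161,133.),60))
E
```

```text
60 [556.3 334.8  60. ]
65 [556.  335.3  65. ]
70 [555.7 335.9  70. ]
[550.5 215.6  60. ]
60 [555.6 334.2  60. ]
65 [554.5 332.6  65. ]
70 [553.3 331.   70. ]
[549.5 212.4  60. ]
```

View pics/t2.png

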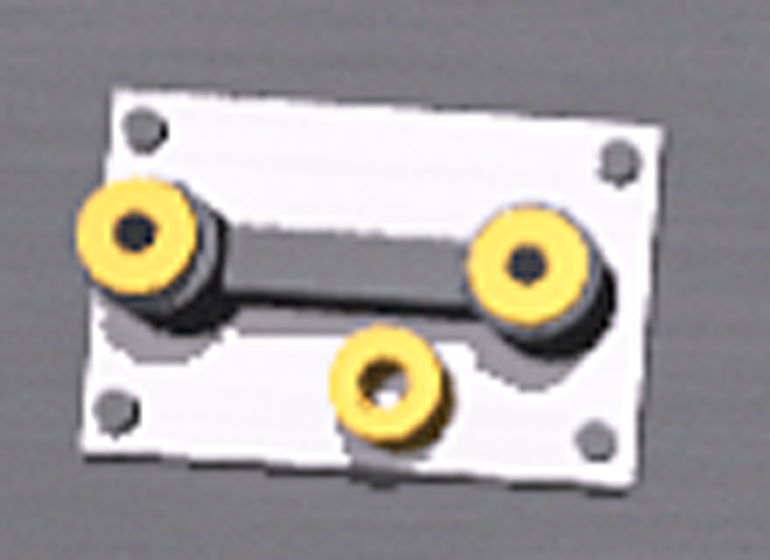

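play_rows:
  plan:
    - {"x": 3.5,"y": 1.3,"z": 3,"yaw": 0,"fingers": -1}
    - {"x": 3.5,"y": 1.3,"z": 3,"yaw": 0,"fingers": -1}
    - {"x": 2.9,"y": 1.0,"z": 3,"yaw": 0,"fingers": -1}
    - {"x": 0,"y": 0,"z": 3,"yaw": 0,"fingers": -1}
    - {"x": 0,"y": 0,"z": 1.5,"yaw": 0,"fingers": -1}
    - {"x": 0,"y": 0,"z": 0,"yaw": 0,"fingers": -1}

```text
t: 3.85
eef_pos: [554.3, 333.9, 82.9]
tool_rot: [0.001, 0.999, -0.042, -0.001]
force: [-0.0, 0.5, 1.4]
finger_gap: -0.0
```

```bash
python3 - <<'E'
from h import *
delta([555.5,334,70])
c=r.camera('scene');cv2.imwrite('pics/s3.png',cv2.resize(c['frame'][210:350,200:340],None,fx=4,fy=4,interpolation=cv2.INTER_CUBIC))
E
```

```text
t 3.85 pos [554.3 333.9  82.9] F [-0.   0.5  1.4] gap -0.0 yawx -4.8
to [555.5 334.   70. ] tool cm [ 0.12 -0.02  1.29]
```

View pics/s3.png

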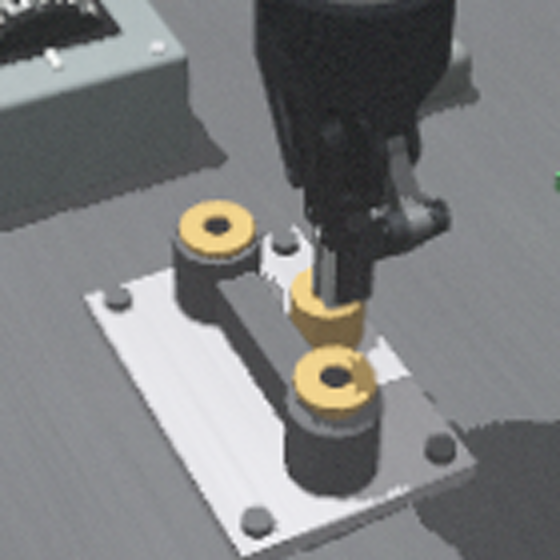

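```bash
python3 - <<'E'
from h import *
np.set_printoptions(precision=1,suppress=True)
c=r.camera('scene');s,R=tool()
f=lambda X:(proj(c,X)-[200,210])*4
print('tcp',f(s['eef_pos']),'bush',f([555.5,334,68]), 'bush cand',atz(c,[200+335/4,210+378/4],68),atz(c,[200+216/4,210+226/4],60))
w=r.camera('wrist');print('wrist tcp',proj(w,s['eef_pos']),'bush',proj(w,[555.5,334,68]))
cv2.imwrite('pics/w3.png',w['frame'])
t=r.camera('top');cv2.imwrite('pics/t3.png',cv2.resize(t['frame'][95:175,85:195],None,fx=7,fy=7,interpolation=cv2.INTER_CUBIC))
g=lambda X:(proj(t,X)-[85,95])*7
print('top tcp',g(s['eef_pos']),g([555.5,334,68]))
E
```

```text
tcp [340.  345.8] bush [337.3 372.7] bush cand [558.  336.2  68. ] [554.1 216.8  60. ]
wrist tcp [260.  218.3] bush [260.9 208.3]
top tcp [116.6 216.2] [136.3 228.9]
```

View pics/w3.png

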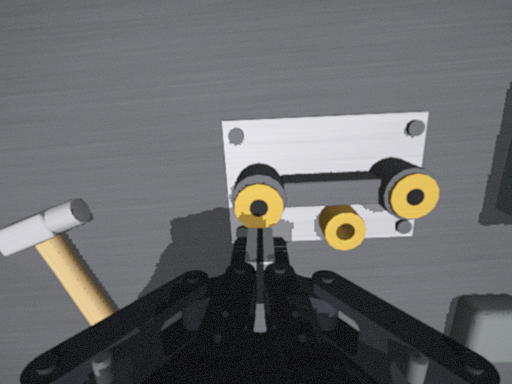

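View pics/t3.png

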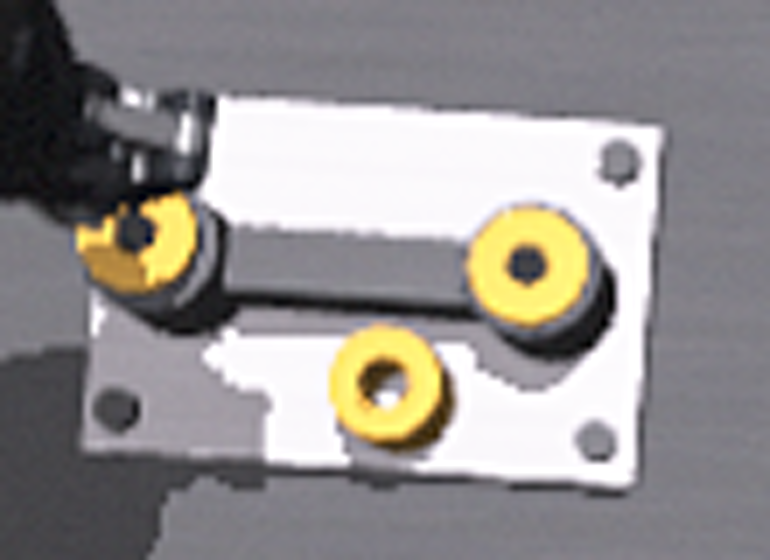

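play_rows:
  plan:
    - {"x": 0.1,"y": 0,"z": 0.4,"yaw": 0,"fingers": -1}
    - {"x": 0,"y": 0,"z": 0.3,"yaw": 0,"fingers": -1}
    - {"x": 0,"y": 0,"z": 0.2,"yaw": 0,"fingers": -1}
    - {"x": 0,"y": 0,"z": 0.2,"yaw": 0,"fingers": -1}

```text
t: 4.55
eef_pos: [555.8, 333.9, 72.4]
tool_rot: [0.0, 0.999, -0.041, -0.0]
force: [0.7, -0.5, 0.7]
finger_gap: -0.3
```

```bash
python3 - <<'E'
from h import *
delta([555.5,334,70])
w=r.camera('wrist');cv2.imwrite('pics/w4.png',cv2.resize(w['frame'][150:290,180:350],None,fx=4,fy=4))
E
```

```text
t 4.55 pos [555.8 333.9  72.4] F [ 0.7 -0.5  0.7] gap -0.3 yawx -4.7
to [555.5 334.   70. ] tool cm [-0.03 -0.01  0.24]
```

View pics/w4.png

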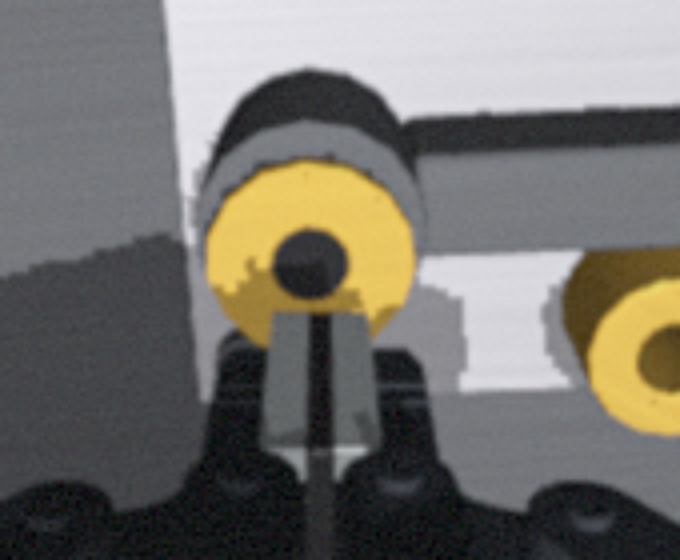

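play_rows:
  plan:
    - {"x": 0,"y": 0,"z": 0.2,"yaw": 0,"fingers": -1}
    - {"x": 0,"y": 0,"z": 0.2,"yaw": 0,"fingers": -1}
    - {"x": 0,"y": 0,"z": 0.1,"yaw": 0,"fingers": -1}

```text
t: 4.97
eef_pos: [555.8, 333.9, 67.4]
tool_rot: [0.0, 0.999, -0.041, -0.0]
force: [0.7, -1.3, 1.0]
finger_gap: 0.0
```

play_rows:
  plan:
    - {"x": 0,"y": 0,"z": 0.2,"yaw": 0,"fingers": -1}
    - {"x": 0,"y": 0,"z": 0.2,"yaw": 0,"fingers": -1}

```text
t: 5.22
eef_pos: [555.8, 333.9, 63.4]
tool_rot: [0.0, 0.999, -0.041, -0.0]
force: [-0.2, -0.5, -0.5]
finger_gap: -0.0
```

play_rows:
  plan:
    - {"x": 0,"y": 0,"z": 0.2,"yaw": 0,"fingers": -1}
    - {"x": 0,"y": 0,"z": 0.2,"yaw": 0,"fingers": -1}

```text
t: 5.48
eef_pos: [555.8, 333.9, 59.4]
tool_rot: [0.0, 0.999, -0.041, -0.0]
force: [-0.5, 0.6, -1.3]
finger_gap: -0.1
```

```bash
python3 - <<'E'
from h import *
delta([555.5,334,70])
w=r.camera('wrist');cv2.imwrite('pics/w5.png',cv2.resize(w['frame'][150:290,180:350],None,fx=4,fy=4))
c=r.camera('scene');cv2.imwrite('pics/s5.png',cv2.resize(c['frame'][210:350,200:340],None,fx=4,fy=4,interpolation=cv2.INTER_CUBIC))
E
```

```text
t 5.47 pos [555.8 333.9  59.4] F [-0.5  0.6 -1.3] gap -0.1 yawx -4.7
to [555.5 334.   70. ] tool cm [-0.03 -0.01 -1.06]
```

View pics/w5.png

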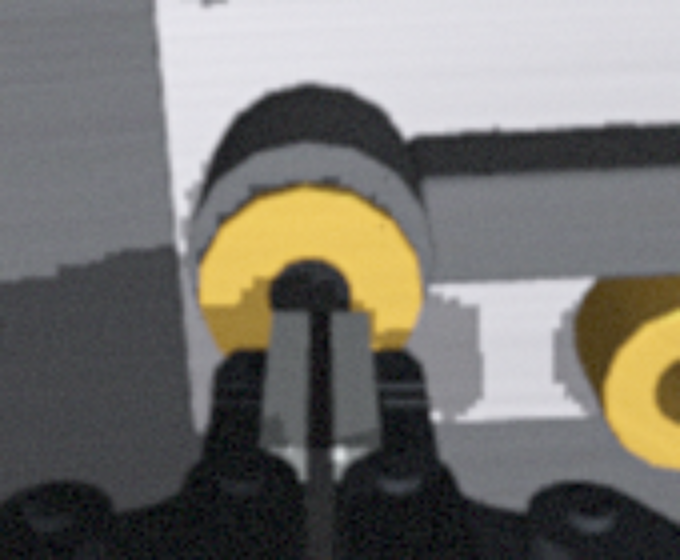

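View pics/s5.png

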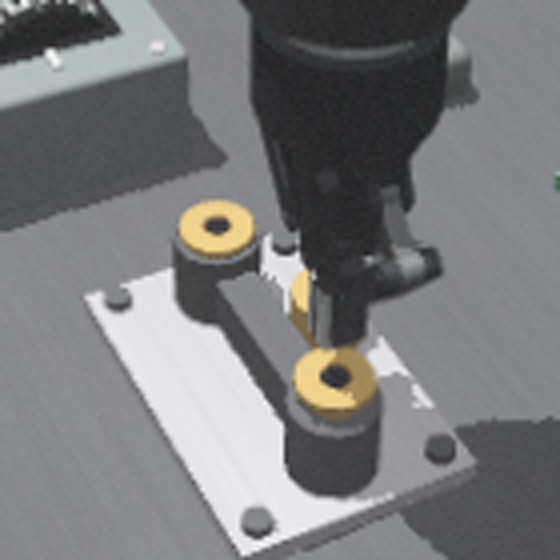

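```bash
python3 - <<'E'
from h import *
np.set_printoptions(precision=1,suppress=True)
w=r.camera('wrist');c=r.camera('scene')
# bottom +x end of split between fingers
o1,d1=ray(w,(180+318/4,150+310/4));
for px in [(322,343),(335,347),(345,347)]:
    o2,d2=ray(c,(200+px[0]/4,210+px[1]/4))
    A=np.array([d1,-d2]).T;x=np.linalg.lstsq(A,o2-o1,rcond=None)[0];print(px,o1+d1*x[0],o2+d2*x[1])
E
```

```text
(322, 343) [563.8 333.5  90.1] [563.7 333.5  90.1]
(335, 347) [560.5 333.8  83.3] [557.2 333.9  84.9]
(345, 347) [558.7 333.9  79.6] [552.3 334.2  82.7]
```

play_rows:
  plan:
    - {"x": 0,"y": 0,"z": 0.2,"yaw": 0,"fingers": -1}
    - {"x": 0,"y": 0,"z": 0.2,"yaw": 0,"fingers": -1}

```text
t: 5.92
eef_pos: [555.8, 334.0, 55.5]
tool_rot: [0.0, 0.999, -0.041, 0.0]
force: [0.2, 0.4, -0.2]
finger_gap: -0.1
```

play_rows:
  plan:
    - {"x": 0,"y": 0,"z": 0.2,"yaw": 0,"fingers": -1}
    - {"x": 0,"y": 0,"z": 0.2,"yaw": 0,"fingers": -1}

```text
t: 6.18
eef_pos: [555.8, 333.9, 51.4]
tool_rot: [0.0, 0.999, -0.041, -0.0]
force: [0.1, 0.5, 0.4]
finger_gap: -0.3
```

play_rows:
  plan:
    - {"x": 0,"y": 0,"z": 0.2,"yaw": 0,"fingers": -1}

```text
t: 6.3
eef_pos: [555.8, 333.9, 49.4]
tool_rot: [0.0, 0.999, -0.041, -0.0]
force: [-0.4, 0.2, 0.1]
finger_gap: 0.1
```

play_rows:
  plan:
    - {"x": 0,"y": 0,"z": 0.2,"yaw": 0,"fingers": -1}

```text
t: 6.42
eef_pos: [555.8, 333.9, 47.4]
tool_rot: [0.0, 0.999, -0.041, -0.0]
force: [-0.5, 0.5, -0.2]
finger_gap: -0.2
```

```bash
python3 - <<'E'
from h import *
w=r.camera('wrist');a=cv2.resize(w['frame'][150:290,180:350],None,fx=2.3,fy=2.8)
c=r.camera('scene');b=cv2.resize(c['frame'][230:330,230:330],None,fx=3.92,fy=3.92,interpolation=cv2.INTER_CUBIC)
print(a.shape,b.shape);cv2.imwrite('pics/ws6.png',np.hstack([a,b]))
E
```

```text
(392, 391, 3) (392, 392, 3)
```

View pics/ws6.png

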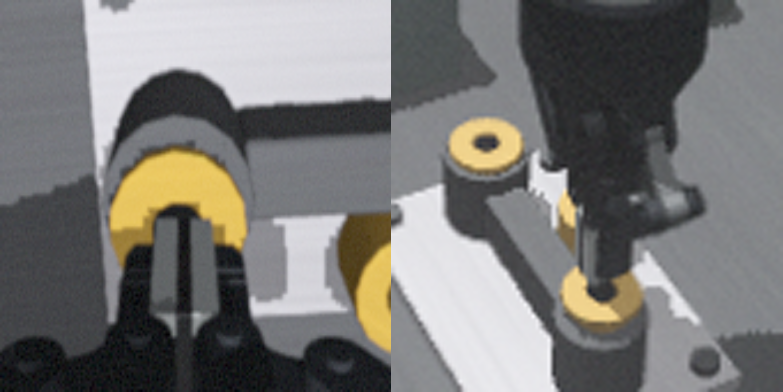

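play_rows:
  plan:
    - {"x": 0,"y": 0,"z": 0.2,"yaw": 0,"fingers": -1}

```text
t: 6.65
eef_pos: [556.0, 334.0, 45.7]
tool_rot: [-0.0, 0.999, -0.041, 0.0]
force: [-0.4, -0.1, -0.2]
finger_gap: 0.1
```

play_rows:
  plan:
    - {"x": 0,"y": 0,"z": 0.1,"yaw": 0,"fingers": -1}

```text
t: 6.78
eef_pos: [555.8, 333.9, 44.4]
tool_rot: [0.0, 0.999, -0.041, -0.0]
force: [0.5, 0.5, 0.3]
finger_gap: -0.0
```

play_rows:
  plan:
    - {"x": 0,"y": 0,"z": 0.1,"yaw": 0,"fingers": -1}

```text
t: 6.9
eef_pos: [555.9, 333.9, 43.5]
tool_rot: [0.0, 0.999, -0.041, 0.0]
force: [0.1, -0.2, -1.0]
finger_gap: 0.2
```

play_rows:
  plan:
    - {"x": 0,"y": 0,"z": 0.1,"yaw": 0,"fingers": -1}

```text
t: 7.02
eef_pos: [555.8, 333.9, 42.5]
tool_rot: [0.0, 0.999, -0.041, -0.0]
force: [-0.1, 0.3, 0.2]
finger_gap: -0.3
```

play_rows:
  plan:
    - {"x": 0,"y": 0,"z": 0.1,"yaw": 0,"fingers": -1}

```text
t: 7.15
eef_pos: [555.9, 333.9, 41.5]
tool_rot: [0.0, 0.999, -0.041, 0.0]
force: [0.4, -0.3, -0.1]
finger_gap: -0.2
```

play_rows:
  plan:
    - {"x": 0,"y": 0,"z": 0.1,"yaw": 0,"fingers": -1}

```text
t: 7.28
eef_pos: [555.8, 333.9, 40.5]
tool_rot: [0.0, 0.999, -0.041, -0.0]
force: [0.4, -0.1, -0.9]
finger_gap: 0.1
```

play_rows:
  plan:
    - {"x": 0,"y": 0,"z": 0.1,"yaw": 0,"fingers": -1}

```text
t: 7.4
eef_pos: [555.8, 333.9, 39.5]
tool_rot: [0.0, 0.999, -0.041, 0.0]
force: [-0.4, 0.0, -0.3]
finger_gap: -0.1
```

```bash
python3 - <<'E'
from h import *
w=r.camera('wrist');a=cv2.resize(w['frame'][150:290,180:350],None,fx=2.3,fy=2.8)
c=r.camera('scene');b=cv2.resize(c['frame'][230:330,230:330],None,fx=3.92,fy=3.92,interpolation=cv2.INTER_CUBIC)
delta(None);cv2.imwrite('pics/ws7.png',np.hstack([a,b]))
E
```

```text
t 7.5 pos [555.8 333.9  39.4] F [ 0.2  0.2 -0.2] gap 0.4 yawx -4.7
```

View pics/ws7.png

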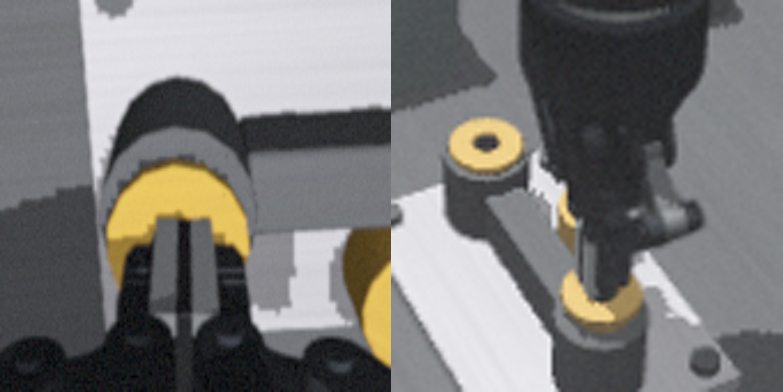

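play_rows:
  plan:
    - {"x": 0,"y": 0,"z": 0.1,"yaw": 0,"fingers": -1}

```text
t: 7.62
eef_pos: [555.9, 334.0, 38.7]
tool_rot: [-0.0, 0.999, -0.041, 0.0]
force: [-0.6, 0.1, -0.1]
finger_gap: 0.2
```

play_rows:
  plan:
    - {"x": 0,"y": 0,"z": 0.1,"yaw": 0,"fingers": -1}

```text
t: 7.75
eef_pos: [555.9, 334.0, 37.6]
tool_rot: [-0.0, 0.999, -0.041, 0.0]
force: [0.1, -0.3, 0.1]
finger_gap: -0.2
```

play_rows:
  plan:
    - {"x": 0,"y": 0,"z": 0.1,"yaw": 0,"fingers": -1}

```text
t: 7.88
eef_pos: [555.8, 333.9, 36.5]
tool_rot: [0.0, 0.999, -0.041, -0.0]
force: [0.8, 0.0, 0.1]
finger_gap: 0.1
```

play_rows:
  plan:
    - {"x": 0,"y": 0,"z": 0.1,"yaw": 0,"fingers": -1}

```text
t: 8.0
eef_pos: [555.9, 333.9, 36.4]
tool_rot: [0.0, 0.999, -0.041, 0.0]
force: [-3.9, -1.2, 7.0]
finger_gap: -0.0
```

```bash
python3 - <<'E'
from h import *
c=r.camera('scene');cv2.imwrite('pics/s8.png',cv2.resize(c['frame'][240:320,240:320],None,fx=7,fy=7,interpolation=cv2.INTER_CUBIC))
delta(None)
w=r.camera('wrist');cv2.imwrite('pics/w8.png',w['frame'])
E
```

```text
t 8.05 pos [555.9 333.9  36.4] F [-1.8 -1.2  3.7] gap 0.0 yawx -4.7
```

View pics/s8.png

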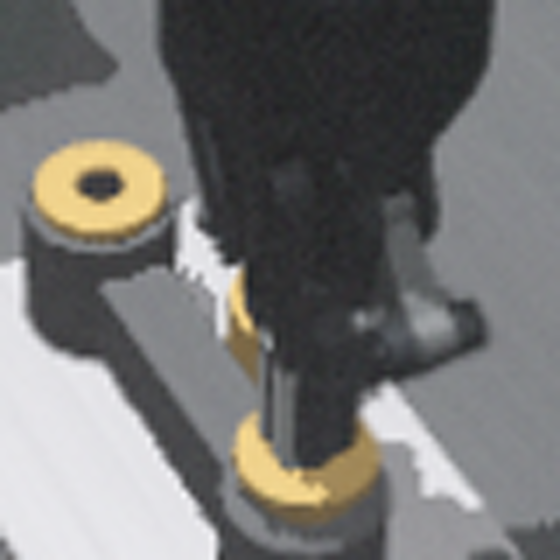

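View pics/w8.png

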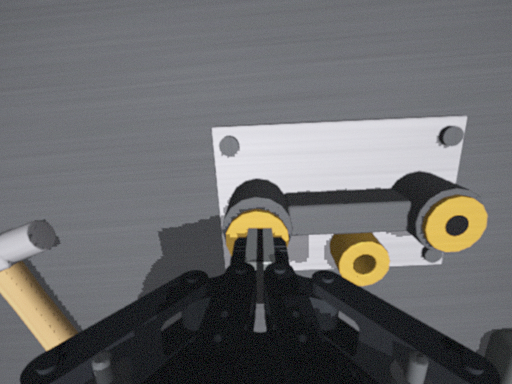

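play_rows:
  plan:
    - {"x": 0,"y": 0,"z": 0.1,"yaw": 0,"fingers": -1}

```text
t: 8.22
eef_pos: [555.9, 334.0, 35.9]
tool_rot: [-0.0, 0.999, -0.041, 0.0]
force: [-4.5, -1.2, 7.5]
finger_gap: -0.1
```

play_rows:
  plan:
    - {"x": 0,"y": 0,"z": 0.1,"yaw": 0,"fingers": -1}

```text
t: 8.35
eef_pos: [555.9, 333.9, 35.0]
tool_rot: [-0.0, 0.999, -0.041, 0.0]
force: [-4.9, -1.6, 7.8]
finger_gap: -0.2
```

play_rows:
  plan:
    - {"x": 0,"y": 0,"z": 0.1,"yaw": 0,"fingers": -1}

```text
t: 8.48
eef_pos: [555.9, 333.9, 34.0]
tool_rot: [-0.0, 0.999, -0.041, 0.0]
force: [-3.6, -1.0, 7.9]
finger_gap: 0.1
```

play_rows:
  plan:
    - {"x": 0,"y": 0,"z": 0.1,"yaw": 0,"fingers": -1}
    - {"x": 0,"y": 0,"z": 0.1,"yaw": 0,"fingers": -1}

```text
t: 8.72
eef_pos: [555.9, 333.9, 32.0]
tool_rot: [-0.0, 0.999, -0.041, 0.0]
force: [-3.9, -2.0, 7.8]
finger_gap: -0.2
```

play_rows:
  plan:
    - {"x": 0,"y": 0,"z": 0.1,"yaw": 0,"fingers": -1}

```text
t: 8.85
eef_pos: [555.9, 334.0, 31.0]
tool_rot: [-0.0, 0.999, -0.041, 0.0]
force: [-5.1, -1.8, 7.8]
finger_gap: 0.3
```

play_rows:
  plan:
    - {"x": 0,"y": 0,"z": 0.1,"yaw": 0,"fingers": -1}

```text
t: 8.98
eef_pos: [555.9, 333.9, 30.0]
tool_rot: [-0.0, 0.999, -0.041, 0.0]
force: [-4.4, -1.7, 7.3]
finger_gap: -0.2
```

play_rows:
  plan:
    - {"x": 0,"y": 0,"z": 0.1,"yaw": 0,"fingers": -1}

```text
t: 9.1
eef_pos: [555.9, 334.0, 29.0]
tool_rot: [-0.0, 0.999, -0.041, 0.0]
force: [-5.0, -1.8, 8.1]
finger_gap: -0.3
```

play_rows:
  plan:
    - {"x": 0,"y": 0,"z": 0.1,"yaw": 0,"fingers": -1}

```text
t: 9.22
eef_pos: [555.9, 334.0, 28.0]
tool_rot: [-0.0, 0.999, -0.041, 0.0]
force: [-4.0, -1.5, 7.7]
finger_gap: 0.1
```

play_rows:
  plan:
    - {"x": 0,"y": 0,"z": 0.1,"yaw": 0,"fingers": -1}

```text
t: 9.35
eef_pos: [556.0, 334.0, 27.4]
tool_rot: [-0.0, 0.999, -0.041, 0.0]
force: [-6.1, -2.0, 11.5]
finger_gap: 0.2
```

play_rows:
  plan:
    - {"x": 0,"y": 0,"z": 0.1,"yaw": 0,"fingers": -1}

```text
t: 9.48
eef_pos: [556.0, 334.0, 27.4]
tool_rot: [-0.0, 0.999, -0.041, 0.001]
force: [-9.8, -1.6, 15.8]
finger_gap: -0.2
```

play_rows:
  plan:
    - {"x": 0,"y": 0,"z": -0.3,"yaw": 0,"fingers": -1}
    - {"x": 0,"y": 0,"z": -1.5,"yaw": 0,"fingers": -1}
    - {"x": 0,"y": 0,"z": -5,"yaw": 0,"fingers": -1}
    - {"x": -3,"y": 5,"z": -5,"yaw": 0,"fingers": -1}
    - {"x": -3,"y": 6,"z": -5,"yaw": 0,"fingers": -1}
    - {"x": -2,"y": 6,"z": 0,"yaw": 0,"fingers": -1}
    - {"x": 0,"y": 6,"z": 0,"yaw": 0,"fingers": -1}
    - {"x": 0,"y": 6,"z": 0,"yaw": 0,"fingers": -1}

```text
t: 10.48
eef_pos: [467.2, 74.0, 171.7]
tool_rot: [-0.0, 0.999, -0.041, 0.001]
force: [0.8, -1.0, -0.2]
finger_gap: -0.0
```

```bash
python3 - <<'E'
from h import *
np.set_printoptions(precision=1,suppress=True)
delta(None)
w=r.camera('wrist');cv2.imwrite('pics/w9.png',w['frame'])
for k,z in {'tens_wheel_top':98,'units_wheel_top':98,'start_top':55,'timer':0}.items():
    for d in r.tip_of(w,k)[:3]: print(' ',k,round(d['conf'],2),np.array(d['xy']),atz(w,d['xy'],z))
c=r.camera('scene');cv2.imwrite('pics/s9.png',cv2.resize(c['frame'][240:340,220:320],None,fx=5,fy=5,interpolation=cv2.INTER_CUBIC))
E
```

```text
t 10.47 pos [467.2  74.  171.7] F [ 0.8 -1.  -0.2] gap -0.0 yawx -4.7
  tens_wheel_top 0.97 [281.3  56.9] [576.   47.7  98. ]
  units_wheel_top 0.98 [381.7  53.3] [572.2 -34.1  98. ]
  timer 0.84 [311.1  66.4] [575.6   6.2   0. ]
```

View pics/w9.png

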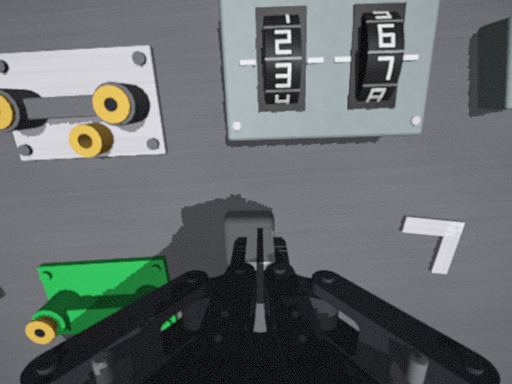

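View pics/s9.png

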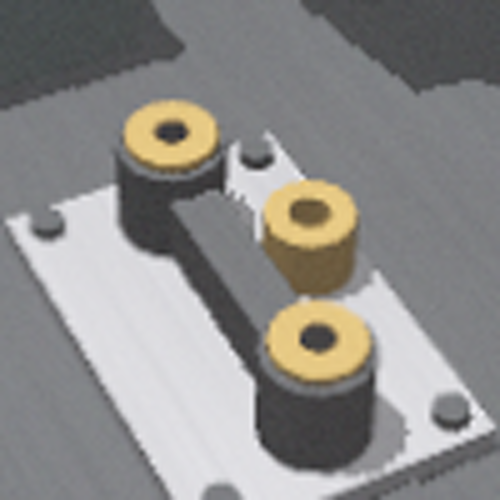

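```bash
cat >> h.py <<'E'
TY=np.radians(-4.0)
def wheelpt(top,phi,yoff=0,yaw=None):
    yaw=TY if yaw is None else yaw
    x=np.array([np.cos(yaw),np.sin(yaw),0]);y=np.array([-np.sin(yaw),np.cos(yaw),0])
    return np.array(top)+[0,0,-42]+42*(np.sin(phi)*x+np.cos(phi)*np.array([0,0,1]))+y*yoff
E
python3 - <<'E'
from h import *
np.set_printoptions(precision=1,suppress=True)
w=r.camera('wrist')
f=w['frame']
g=cv2.cvtColor(f,cv2.COLOR_BGR2GRAY)
for a,b in ((240,262),(304,324),(334,353),(402,420)):
    roi=g[50:72,a:b].astype(float);m=roi>215;ys,xs=np.nonzero(m);p=(a+xs.mean(),50+ys.mean());print(p,atz(w,p,75))
cv2.imwrite('pics/w10.png',cv2.resize(f[0:130,235:425],None,fx=4.2,fy=4.2,interpolation=cv2.INTER_CUBIC))
E
```

```text
(np.float64(249.09459459459458), np.float64(61.83783783783784)) [577.5  76.7  75. ]
(np.float64(316.5), np.float64(59.5)) [574.5  16.6  75. ]
(np.float64(344.6774193548387), np.float64(58.64516129032258)) [573.2  -8.4  75. ]
(np.float64(412.9193548387097), np.float64(56.96774193548387)) [569.8 -69.2  75. ]
```

View pics/w10.png

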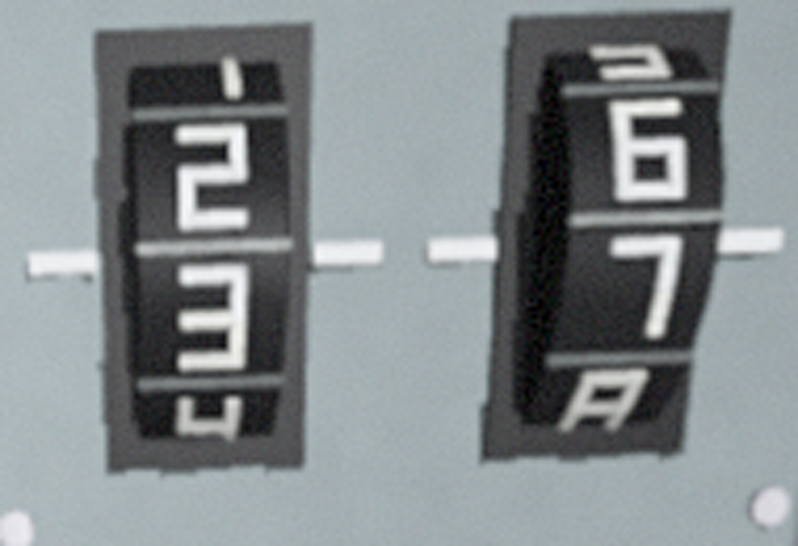

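```bash
cat >> h.py <<'E'
TY=np.radians(-3.0)
TT=np.array([576,46.7,98.]);UT=np.array([571.6,-38.2,98.])
def sepang(c,top,px,n):
    """wheel angle if separator between n and n+1 (n+.5) seen at px"""
    from scipy.optimize import minimize
    ph=np.linspace(-1.2,1.2,2401);d=[]
    for p in ph:
        # distance along row only
        d.append(abs(proj(c,wheelpt(top,p))[1]-px[1]))
    p=ph[int(np.argmin(d))]; return p+0.62832*n,p
E
python3 - <<'E'
from h import *
w=r.camera('wrist')
for nm,top,L in (('T',TT,[(207,112,1.5),(213,247,2.5),(211,383,3.5)]),('U',UT,[(642,90,5.5),(645,219,6.5),(620,358,7.5)])):
    for x,y,n in L:
        px=(235+x/4.2,y/4.2);a,p=sepang(w,top,px,n);print(nm,n,px,'phi',round(p,3),'ang',round(a,3),'num',round(a/.62832,2),proj(w,wheelpt(top,p)))
delta(TT-[0,0,32.6]); delta(UT-[0,0,32.6])
E
```

```text
T 1.5 (284.2857142857143, 26.666666666666664) phi 0.592 ang 1.534 num 2.44 [284.56924784  26.64868896]
T 2.5 (285.7142857142857, 58.80952380952381) phi -0.035 ang 1.536 num 2.44 [285.39641762  58.83703404]
T 3.5 (285.23809523809524, 91.19047619047619) phi -0.675 ang 1.524 num 2.43 [284.51481484  91.20126005]
U 5.5 (387.8571428571429, 21.428571428571427) phi 0.643 ang 4.099 num 6.52 [388.91381718  21.43567546]
U 6.5 (388.57142857142856, 52.14285714285714) phi 0.028 ang 4.112 num 6.54 [390.28325307  52.13479336]
U 7.5 (382.6190476190476, 85.23809523809524) phi -0.603 ang 4.109 num 6.54 [383.26762542  85.25462187]
t 10.88 pos [467.7  76.4 170.5] F [ 0.1 -0.7 -0. ] gap 0.2 yawx -4.7
to [576.   46.7  65.4] tool cm [11.04  2.08 10.51]
t 10.88 pos [467.7  76.4 170.5] F [ 0.1 -0.7 -0. ] gap 0.2 yawx -4.7
to [571.6 -38.2  65.4] tool cm [11.29 10.58 10.51]
```

play_rows:
  plan:
    - {"x": 5,"y": 1,"z": 0,"yaw": 0,"fingers": -1}
    - {"x": 5,"y": 1.1,"z": 3,"yaw": 0,"fingers": -1}
    - {"x": 0,"y": 0,"z": 4,"yaw": 0,"fingers": -1}
    - {"x": 0,"y": 0,"z": 2.5,"yaw": 0,"fingers": -1}
    - {"x": 0,"y": 0,"z": 0.5,"yaw": 0,"fingers": -1}
    - {"x": 0,"y": 0,"z": 0,"yaw": 0,"fingers": -1}

```text
t: 11.62
eef_pos: [565.9, 46.9, 71.3]
tool_rot: [0.0, 0.999, -0.041, 0.0]
force: [-0.3, -0.3, 0.3]
finger_gap: 0.3
```

play_rows:
  plan:
    - {"x": 0,"y": 0,"z": 0.1,"yaw": 0,"fingers": -1}
    - {"x": 0,"y": 0,"z": 0.1,"yaw": 0,"fingers": -1}

```text
t: 11.88
eef_pos: [566.1, 46.7, 69.9]
tool_rot: [-0.0, 0.999, -0.041, 0.001]
force: [-0.7, -0.7, -0.6]
finger_gap: -0.0
```

play_rows:
  plan:
    - {"x": 0,"y": 0,"z": 0.1,"yaw": 0,"fingers": -1}

```text
t: 12.0
eef_pos: [565.8, 46.5, 68.2]
tool_rot: [-0.0, 0.999, -0.041, 0.0]
force: [0.0, -0.3, 0.4]
finger_gap: 0.3
```

```bash
python3 - <<'E'
from h import *
w=r.camera('wrist');cv2.imwrite('pics/w11.png',w['frame']);delta(TT-[0,0,32.6])
c=r.camera('scene');cv2.imwrite('pics/s11.png',cv2.resize(c['frame'][140:260,140:260],None,fx=5,fy=5,interpolation=cv2.INTER_CUBIC))
E
```

```text
t 12.05 pos [565.6  46.4  67.8] F [0.2 0.6 0.3] gap -0.0 yawx -4.7
to [576.   46.7  65.4] tool cm [ 1.04 -0.12  0.24]
```

View pics/w11.png

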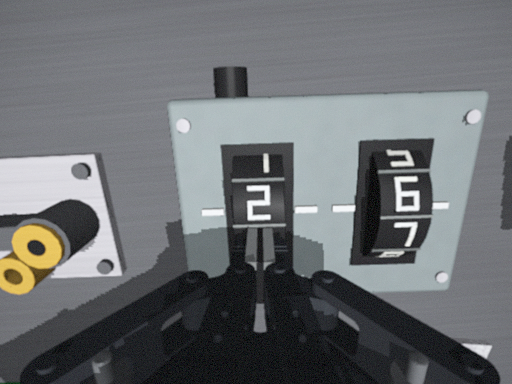

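View pics/s11.png

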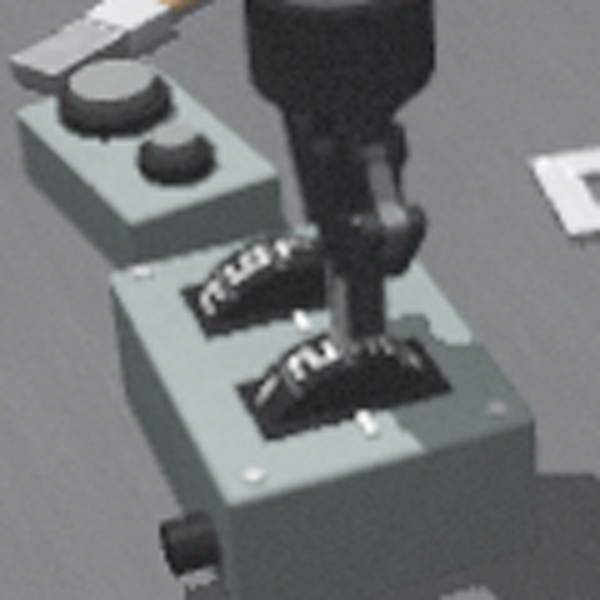

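play_rows:
  plan:
    - {"x": 0,"y": 0,"z": 0.1,"yaw": 0,"fingers": -1}

```text
t: 12.22
eef_pos: [565.6, 46.3, 66.8]
tool_rot: [0.0, 0.999, -0.041, 0.0]
force: [-0.8, 0.4, -0.2]
finger_gap: 0.2
```

play_rows:
  plan:
    - {"x": 0,"y": 0,"z": 0.1,"yaw": 0,"fingers": -1}

```text
t: 12.35
eef_pos: [565.5, 46.3, 65.6]
tool_rot: [0.0, 0.999, -0.041, 0.0]
force: [0.1, 0.5, -0.5]
finger_gap: 0.1
```

play_rows:
  plan:
    - {"x": 0,"y": 0,"z": 0.1,"yaw": 0,"fingers": -1}

```text
t: 12.48
eef_pos: [565.7, 46.3, 65.2]
tool_rot: [0.0, 0.999, -0.041, 0.0]
force: [-2.8, 0.7, 5.6]
finger_gap: 0.0
```

play_rows:
  plan:
    - {"x": 0,"y": 0,"z": 0.05,"yaw": 0,"fingers": -1}
    - {"x": 0.3,"y": 0,"z": 0,"yaw": 0,"fingers": -1}
    - {"x": 0.3,"y": 0,"z": 0,"yaw": 0,"fingers": -1}

```text
t: 12.85
eef_pos: [572.1, 45.9, 65.4]
tool_rot: [-0.0, 0.999, -0.041, 0.001]
force: [-1.5, 0.6, 5.5]
finger_gap: -0.2
```

```bash
python3 - <<'E'
from h import *
w=r.camera('wrist');cv2.imwrite('pics/w12.png',cv2.resize(w['frame'][120:290,180:450],None,fx=2.9,fy=2.9,interpolation=cv2.INTER_CUBIC));delta(TT-[0,0,32.6])
E
```

```text
t 12.9 pos [572.4  45.9  65.4] F [-2.3  0.5  4.5] gap -0.0 yawx -4.7
to [576.   46.7  65.4] tool cm [ 0.36 -0.11 -0.  ]
```

View pics/w12.png

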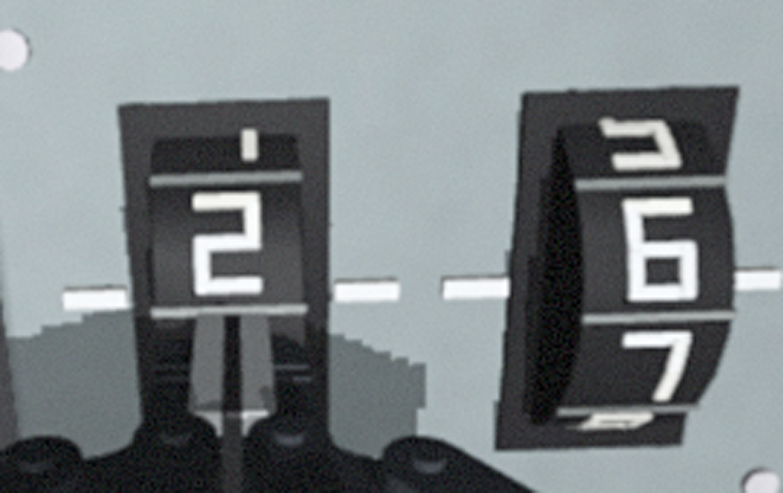

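```bash
python3 - <<'E'
from h import *
w=r.camera('wrist')
for top,x,y,n in ((TT,227,180,1.5),(TT,230,311,2.5),(UT,650,183,5.5),(UT,656,317,6.5),(UT,620,410,7.5)):
    print(n,sepang(w,top,(180+x/2.9,120+y/2.9),n))
E
```

```text
1.5 (np.float64(1.69248), np.float64(0.75))
2.5 (np.float64(1.6978), np.float64(0.127))
5.5 (np.float64(4.12676), np.float64(0.671))
6.5 (np.float64(4.12108), np.float64(0.037000000000000144))
7.5 (np.float64(4.1014), np.float64(-0.611))
```

play_rows:
  plan:
    - {"x": 0.35,"y": 0,"z": 0.02,"yaw": 0,"fingers": -1}
    - {"x": 0.35,"y": 0,"z": 0,"yaw": 0,"fingers": -1}
    - {"x": 0.35,"y": 0,"z": 0,"yaw": 0,"fingers": -1}
    - {"x": 0.3,"y": 0,"z": 0,"yaw": 0,"fingers": -1}
    - {"x": 0,"y": 0,"z": 0,"yaw": 0,"fingers": -1}

```text
t: 13.58
eef_pos: [586.0, 45.2, 65.2]
tool_rot: [-0.0, 0.999, -0.041, 0.001]
force: [0.4, 2.1, 5.1]
finger_gap: -0.0
```

play_rows:
  plan:
    - {"x": 0,"y": 0,"z": -0.3,"yaw": 0,"fingers": -1}
    - {"x": 0,"y": 0,"z": -0.5,"yaw": 0,"fingers": -1}
    - {"x": -2,"y": 0,"z": 0,"yaw": 0,"fingers": -1}
    - {"x": 0,"y": 0,"z": 0.4,"yaw": 0,"fingers": -1}
    - {"x": 0,"y": 0,"z": 0.2,"yaw": 0,"fingers": -1}

```text
t: 14.2
eef_pos: [565.1, 46.3, 65.6]
tool_rot: [0.0, 0.999, -0.041, -0.0]
force: [0.4, -0.1, -0.4]
finger_gap: -0.1
```

```bash
python3 - <<'E'
from h import *
w=r.camera('wrist');cv2.imwrite('pics/w13.png',cv2.resize(w['frame'][120:290,180:450],None,fx=2.9,fy=2.9,interpolation=cv2.INTER_CUBIC));delta(TT-[0,0,32.6])
E
```

```text
t 14.25 pos [565.1  46.3  65.4] F [-0.8 -0.4  1.5] gap -0.2 yawx -4.7
to [576.   46.7  65.4] tool cm [ 1.08 -0.13 -0.  ]
```

View pics/w13.png

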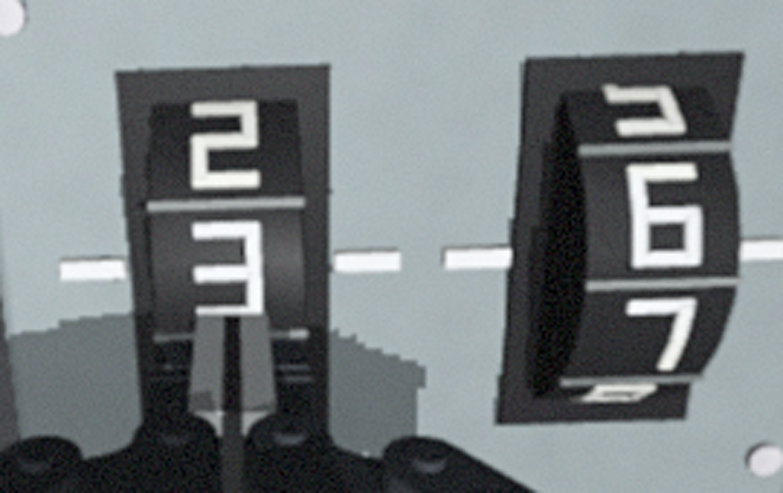

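```bash
python3 - <<'E'
from h import *
w=r.camera('wrist')
for top,x,y,n in ((TT,227,204,2.5),(TT,230,335,3.5)):
    print(n,sepang(w,top,(180+x/2.9,120+y/2.9),n))
E
```

```text
2.5 (np.float64(2.0328), np.float64(0.4620000000000002))
3.5 (np.float64(2.02712), np.float64(-0.17199999999999993))
```

play_rows:
  plan:
    - {"x": 0,"y": 0,"z": 0.05,"yaw": 0,"fingers": -1}

```text
t: 14.42
eef_pos: [565.3, 46.3, 65.3]
tool_rot: [0.0, 0.999, -0.041, -0.0]
force: [0.7, -0.0, 2.1]
finger_gap: -0.1
```

play_rows:
  plan:
    - {"x": 0,"y": 0,"z": 0.06,"yaw": 0,"fingers": -1}
    - {"x": 0.35,"y": 0,"z": 0,"yaw": 0,"fingers": -1}
    - {"x": 0.35,"y": 0,"z": 0,"yaw": 0,"fingers": -1}
    - {"x": 0.35,"y": 0,"z": 0,"yaw": 0,"fingers": -1}
    - {"x": 0.35,"y": 0,"z": 0,"yaw": 0,"fingers": -1}
    - {"x": 0.35,"y": 0,"z": 0,"yaw": 0,"fingers": -1}
    - {"x": 0.28,"y": 0,"z": 0,"yaw": 0,"fingers": -1}
    - {"x": 0,"y": 0,"z": 0,"yaw": 0,"fingers": -1}

```text
t: 15.42
eef_pos: [586.1, 45.1, 65.2]
tool_rot: [-0.0, 0.999, -0.041, 0.001]
force: [0.3, 2.4, 5.1]
finger_gap: -0.1
```

play_rows:
  plan:
    - {"x": 0,"y": 0,"z": -0.3,"yaw": 0,"fingers": -1}
    - {"x": 0,"y": 0,"z": -0.7,"yaw": 0,"fingers": -1}
    - {"x": -2,"y": 0,"z": -1,"yaw": 0,"fingers": -1}
    - {"x": -3,"y": 4,"z": 0,"yaw": 0,"fingers": -1}
    - {"x": -2,"y": 0,"z": 0,"yaw": 0,"fingers": -1}
    - {"x": 0,"y": 0,"z": 0,"yaw": 0,"fingers": -1}

```text
t: 16.18
eef_pos: [511.7, 10.4, 85.5]
tool_rot: [-0.0, 0.999, -0.041, 0.001]
force: [0.7, 0.4, 0.5]
finger_gap: 0.1
```

```bash
python3 - <<'E'
from h import *
w=r.camera('wrist');cv2.imwrite('pics/w14.png',cv2.resize(w['frame'][20:250,120:420],None,fx=2.6,fy=2.6,interpolation=cv2.INTER_CUBIC));delta(UT-[0,0,32.6])
E
```

```text
t 16.23 pos [512.3  10.6  85.4] F [-0.4 -0.7  1. ] gap 0.1 yawx -4.7
to [571.6 -38.2  65.4] tool cm [6.31 4.37 2.  ]
```

View pics/w14.png

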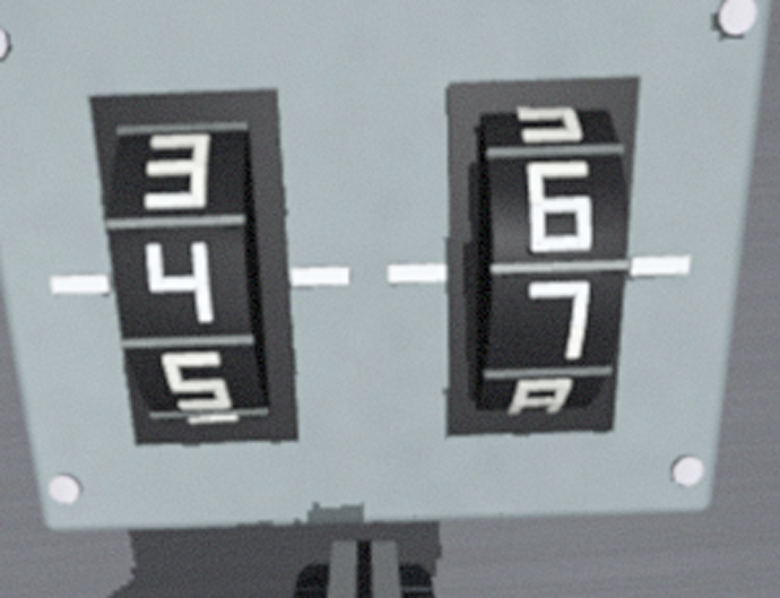

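```bash
python3 - <<'E'
from h import *
w=r.camera('wrist')
for top,x,y,n in ((TT,180,128,2.5),(TT,176,222,3.5),(TT,188,341,4.5),(UT,555,151,5.5),(UT,560,267,6.5),(UT,548,373,7.5)):
    print(n,sepang(w,top,(120+x/2.6,20+y/2.6),n))
E
```

```text
2.5 (np.float64(2.5288), np.float64(0.958))
3.5 (np.float64(2.53512), np.float64(0.3360000000000001))
4.5 (np.float64(2.5314400000000004), np.float64(-0.29599999999999993))
5.5 (np.float64(4.1307599999999995), np.float64(0.675))
6.5 (np.float64(4.128080000000001), np.float64(0.04400000000000004))
7.5 (np.float64(4.1174), np.float64(-0.595))
```

play_rows:
  plan:
    - {"x": 3.7,"y": 2.2,"z": 0,"yaw": 0,"fingers": -1}
    - {"x": 3.7,"y": 2.2,"z": 0,"yaw": 0,"fingers": -1}
    - {"x": 0,"y": 0,"z": 1.2,"yaw": 0,"fingers": -1}
    - {"x": 0,"y": 0,"z": 0.5,"yaw": 0,"fingers": -1}
    - {"x": 0,"y": 0,"z": 0.1,"yaw": 0,"fingers": -1}
    - {"x": 0,"y": 0,"z": 0,"yaw": 0,"fingers": -1}

```text
t: 17.02
eef_pos: [582.3, -38.9, 67.5]
tool_rot: [-0.0, 0.999, -0.041, 0.0]
force: [-0.5, -0.1, 0.0]
finger_gap: 0.0
```

play_rows:
  plan:
    - {"x": 0,"y": 0,"z": 0.1,"yaw": 0,"fingers": -1}
    - {"x": 0,"y": 0,"z": 0,"yaw": 0,"fingers": -1}

```text
t: 17.27
eef_pos: [582.3, -39.1, 66.2]
tool_rot: [-0.0, 0.999, -0.041, 0.0]
force: [-0.0, 0.2, -0.3]
finger_gap: -0.2
```

```bash
python3 - <<'E'
from h import *
delta(UT-[0,0,32.6])
E
```

```text
t 17.27 pos [582.3 -39.1  66.2] F [-0.   0.2 -0.3] gap -0.2 yawx -4.7
to [571.6 -38.2  65.4] tool cm [-1.08 -0.    0.08]
```

play_rows:
  plan:
    - {"x": -0.1,"y": 0,"z": 0.1,"yaw": 0,"fingers": -1}
    - {"x": 0,"y": 0,"z": 0,"yaw": 0,"fingers": -1}

```text
t: 17.52
eef_pos: [581.7, -39.2, 65.3]
tool_rot: [-0.0, 0.999, -0.041, 0.001]
force: [1.1, -0.1, 1.6]
finger_gap: 0.3
```

play_rows:
  plan:
    - {"x": 0,"y": 0,"z": 0.05,"yaw": 0,"fingers": -1}
    - {"x": 0,"y": 0,"z": 0,"yaw": 0,"fingers": -1}

```text
t: 17.77
eef_pos: [581.7, -39.3, 65.2]
tool_rot: [0.0, 0.999, -0.041, 0.001]
force: [-0.3, 1.1, 5.1]
finger_gap: 0.2
```

play_rows:
  plan:
    - {"x": -0.3,"y": 0,"z": 0.03,"yaw": 0,"fingers": -1}
    - {"x": -0.35,"y": 0,"z": 0,"yaw": 0,"fingers": -1}
    - {"x": -0.35,"y": 0,"z": 0,"yaw": 0,"fingers": -1}
    - {"x": -0.35,"y": 0,"z": 0,"yaw": 0,"fingers": -1}
    - {"x": -0.35,"y": 0,"z": 0,"yaw": 0,"fingers": -1}
    - {"x": -0.3,"y": 0,"z": 0,"yaw": 0,"fingers": -1}
    - {"x": 0,"y": 0,"z": 0,"yaw": 0,"fingers": -1}

```text
t: 18.65
eef_pos: [562.0, -38.1, 65.2]
tool_rot: [0.0, 0.999, -0.041, 0.001]
force: [0.3, -0.5, 6.7]
finger_gap: -0.2
```

```bash
python3 - <<'E'
from h import *
w=r.camera('wrist');cv2.imwrite('pics/w15.png',cv2.resize(w['frame'][100:290,120:400],None,fx=2.8,fy=2.8,interpolation=cv2.INTER_CUBIC));delta(UT-[0,0,32.6])
E
```

```text
t 18.7 pos [562.  -38.1  65.2] F [-0.5 -0.6  7.5] gap 0.2 yawx -4.7
to [571.6 -38.2  65.4] tool cm [ 0.95 -0.07 -0.02]
```

View pics/w15.png

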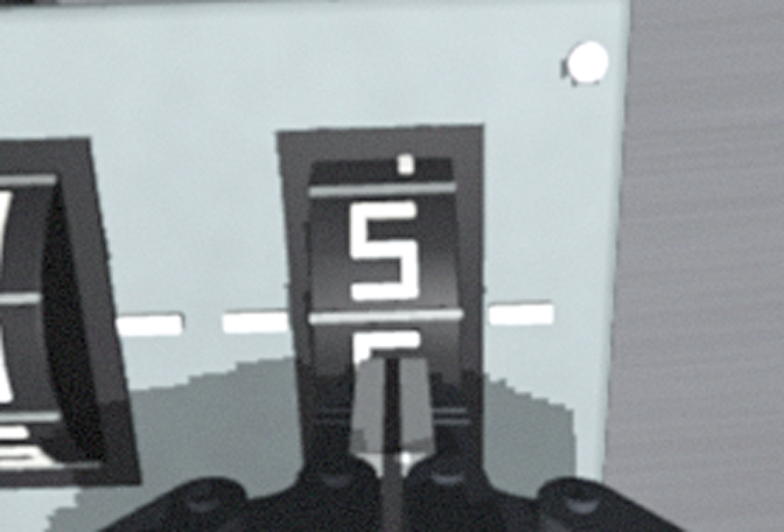

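```bash
python3 - <<'E'
from h import *
w=r.camera('wrist')
for top,x,y,n in ((UT,382,189,4.5),(UT,386,317,5.5)):
    print(n,sepang(w,top,(120+x/2.8,100+y/2.8),n))
E
```

```text
4.5 (np.float64(3.6494400000000002), np.float64(0.8220000000000003))
5.5 (np.float64(3.6417599999999997), np.float64(0.18600000000000017))
```

play_rows:
  plan:
    - {"x": 0,"y": 0,"z": -0.3,"yaw": 0,"fingers": -1}
    - {"x": 0,"y": 0,"z": -0.5,"yaw": 0,"fingers": -1}
    - {"x": 2,"y": 0,"z": 0,"yaw": 0,"fingers": -1}
    - {"x": 0,"y": 0,"z": 0.4,"yaw": 0,"fingers": -1}
    - {"x": 0,"y": 0,"z": 0.3,"yaw": 0,"fingers": -1}
    - {"x": 0,"y": 0,"z": 0,"yaw": 0,"fingers": -1}

```text
t: 19.5
eef_pos: [581.2, -39.2, 65.3]
tool_rot: [0.0, 0.999, -0.041, 0.0]
force: [0.2, 0.5, 2.4]
finger_gap: 0.1
```

play_rows:
  plan:
    - {"x": 0,"y": 0,"z": 0.07,"yaw": 0,"fingers": -1}
    - {"x": -0.35,"y": 0,"z": 0,"yaw": 0,"fingers": -1}
    - {"x": -0.35,"y": 0,"z": 0,"yaw": 0,"fingers": -1}
    - {"x": -0.35,"y": 0,"z": 0,"yaw": 0,"fingers": -1}
    - {"x": -0.35,"y": 0,"z": 0,"yaw": 0,"fingers": -1}
    - {"x": -0.35,"y": 0,"z": 0,"yaw": 0,"fingers": -1}
    - {"x": -0.3,"y": 0,"z": 0,"yaw": 0,"fingers": -1}
    - {"x": 0,"y": 0,"z": 0,"yaw": 0,"fingers": -1}

```text
t: 20.5
eef_pos: [560.8, -38.1, 65.1]
tool_rot: [0.0, 0.999, -0.041, 0.0]
force: [0.3, -1.5, 6.7]
finger_gap: 0.2
```

play_rows:
  plan:
    - {"x": 0,"y": 0,"z": -0.3,"yaw": 0,"fingers": -1}
    - {"x": 0,"y": 0,"z": -0.7,"yaw": 0,"fingers": -1}
    - {"x": -1,"y": 0,"z": -2,"yaw": 0,"fingers": -1}
    - {"x": -2,"y": 2,"z": -3,"yaw": 0,"fingers": -1}
    - {"x": -2,"y": 5,"z": -3,"yaw": 0,"fingers": -1}
    - {"x": 0,"y": 0,"z": 0,"yaw": 0,"fingers": -1}

```text
t: 21.25
eef_pos: [505.4, -105.1, 157.8]
tool_rot: [-0.0, 0.999, -0.043, 0.003]
force: [0.8, 0.7, 0.1]
finger_gap: 0.1
```

```bash
python3 - <<'E'
from h import *
np.set_printoptions(precision=1,suppress=True)
w=r.camera('wrist');cv2.imwrite('pics/w16.png',w['frame']);delta(None)
cv2.imwrite('pics/w16z.png',cv2.resize(w['frame'][0:220,80:400],None,fx=2.5,fy=2.5,interpolation=cv2.INTER_CUBIC))
t=r.camera('top');c=r.camera('scene')
for p in (w,t,c):
  for d in r.tip_of(p,'start_top')[:3]: print(d['conf'],d['xy'],atz(p,d['xy'],55))
E
```

```text
t 21.3 pos [ 505.2 -103.8  155.7] F [ 0.8 -0.  -0.3] gap -0.1 yawx -4.8
0.66 [374.8, 116.5] [ 557.7 -221.5   55. ]
0.55 [175.9, 169.9] [ 560.5 -216.6   55. ]
```

View pics/w16.png

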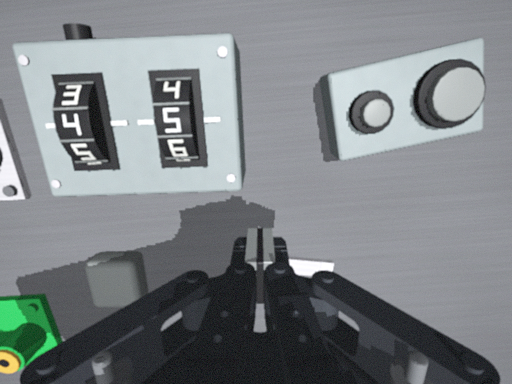

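View pics/w16z.png

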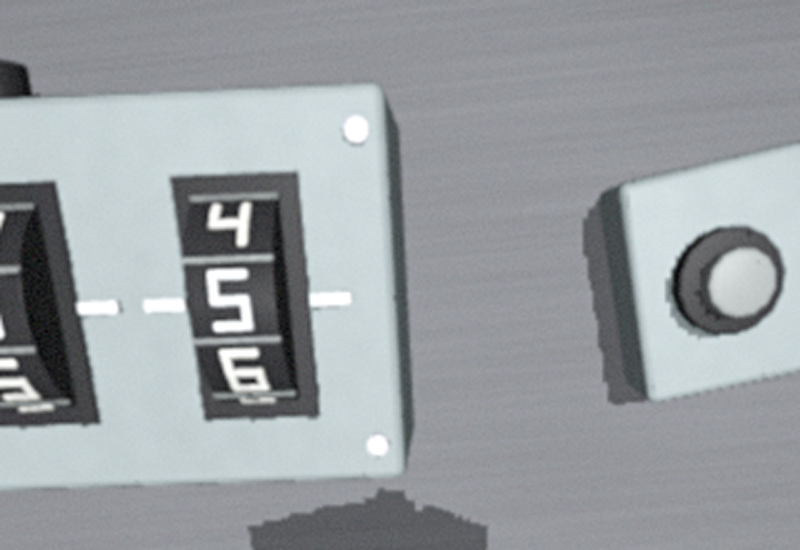

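```bash
python3 - <<'E'
from h import *
np.set_printoptions(precision=1,suppress=True)
w=r.camera('wrist');t=r.camera('top');c=r.camera('scene')
for top,x,y,n in ((UT,232,260,4.5),(UT,237,341,5.5)):
    print(n,sepang(w,top,(80+x/2.5,y/2.5),n))
cv2.imwrite('pics/w17.png',cv2.resize(w['frame'][60:180,30:240],None,fx=3.8,fy=3.8,interpolation=cv2.INTER_CUBIC))
P=[(w,(377,111)),(t,(357.1,134.2)),(c,(175.6,167.6))]
def tri(P):
    A=np.zeros((3,3));b=np.zeros(3)
    for cam,px in P:
        o,d=ray(cam,px);d/=np.linalg.norm(d);M=np.eye(3)-np.outer(d,d);A+=M;b+=M@o
    return np.linalg.solve(A,b)
print(tri(P),tri(P[:2]),tri(P[::2]),tri(P[1:]))
for z in (50,55,60): print(z,[atz(a,p,z) for a,p in P])
a=cv2.resize(w['frame'][40:160,320:490],None,fx=2.3,fy=3)
b=cv2.resize(c['frame'][140:190,140:210],None,fx=5.6,fy=7.2,interpolation=cv2.INTER_CUBIC)
cv2.imwrite('pics/btn.png',np.hstack([a,b]))
E
```

```text
4.5 (np.float64(3.1344400000000006), np.float64(0.30700000000000016))
5.5 (np.float64(3.1407599999999998), np.float64(-0.31499999999999995))
[ 561.5 -218.4   60.8] [ 562.9 -221.1   52.3] [ 562.1 -214.9   63.3] [ 560.7 -220.    60.6]
50 [array([ 562. , -220.5,   50. ]), array([ 564.2, -223.1,   50. ]), array([ 554.7, -237. ,   50. ])]
55 [array([ 562.4, -218.5,   55. ]), array([ 563. , -221.9,   55. ]), array([ 557.1, -228.5,   55. ])]
60 [array([ 562.8, -216.5,   60. ]), array([ 561.9, -220.7,   60. ]), array([ 559.6, -220.1,   60. ])]
```

View pics/w17.png

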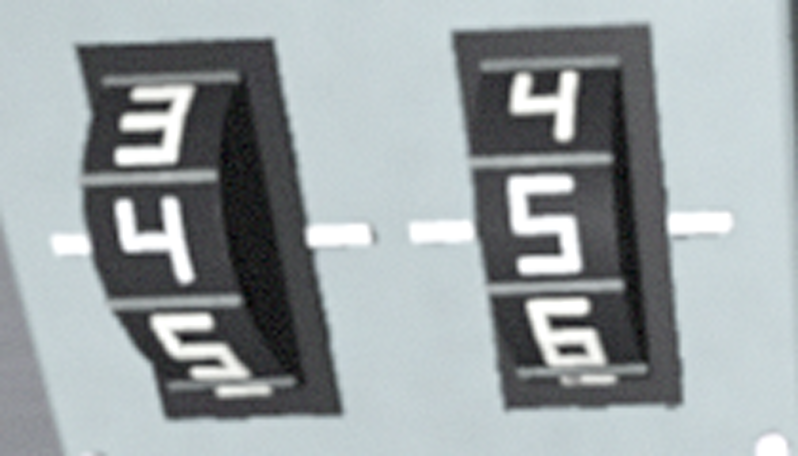

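View pics/btn.png

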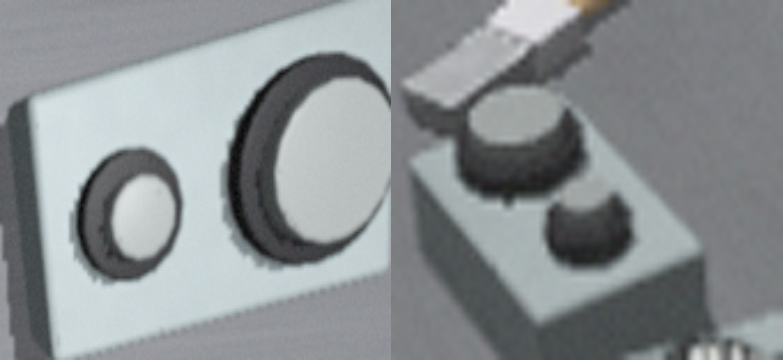

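play_rows:
  plan:
    - {"x": 2.2,"y": 3.7,"z": 0,"yaw": 0,"fingers": -1}
    - {"x": 2.2,"y": 3.7,"z": 0,"yaw": 0,"fingers": -1}
    - {"x": 2.2,"y": 3.6,"z": 2,"yaw": 0,"fingers": -1}
    - {"x": 0,"y": 0,"z": 4,"yaw": 0,"fingers": -1}
    - {"x": 0,"y": 0,"z": 3.5,"yaw": 0,"fingers": -1}
    - {"x": 0,"y": 0,"z": 1.5,"yaw": 0,"fingers": -1}
    - {"x": 0,"y": 0,"z": 0,"yaw": 0,"fingers": -1}

```text
t: 22.58
eef_pos: [561.6, -218.1, 43.8]
tool_rot: [0.0, 0.999, -0.041, -0.001]
force: [0.9, 0.1, 0.3]
finger_gap: -0.1
```

```bash
python3 - <<'E'
from h import *
delta([561.5,-219,27.4])
w=r.camera('wrist');c=r.camera('scene')
a=cv2.resize(w['frame'][140:280,180:390],None,fx=1.9,fy=2.8)
b=cv2.resize(c['frame'][130:200,130:200],None,fx=5.6,fy=5.6,interpolation=cv2.INTER_CUBIC)
cv2.imwrite('pics/ws18.png',np.hstack([a,b]))
E
```

```text
t 22.57 pos [ 561.6 -218.1   43.8] F [0.9 0.1 0.3] gap -0.1 yawx -4.7
to [ 561.5 -219.    27.4] tool cm [-0.    0.09  1.64]
```

View pics/ws18.png

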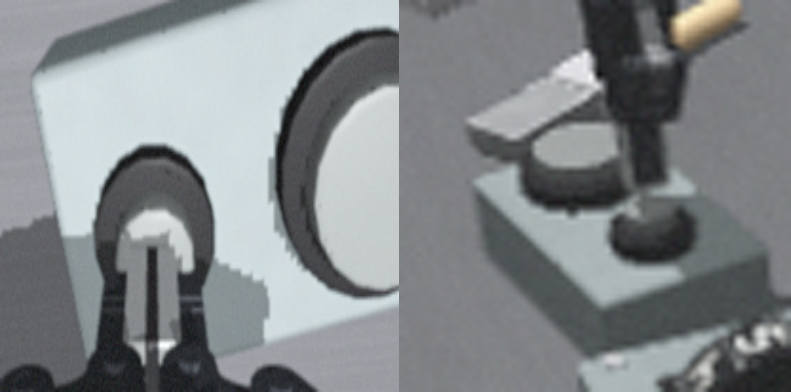

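play_rows:
  plan:
    - {"x": 0,"y": 0,"z": 0.3,"yaw": 0,"fingers": -1}
    - {"x": 0,"y": 0,"z": 0.3,"yaw": 0,"fingers": -1}

```text
t: 22.92
eef_pos: [562.5, -218.2, 39.2]
tool_rot: [0.0, 0.999, -0.041, 0.001]
force: [0.5, -0.4, 0.3]
finger_gap: 0.2
```

play_rows:
  plan:
    - {"x": 0,"y": 0,"z": 0.2,"yaw": 0,"fingers": -1}
    - {"x": 0,"y": 0,"z": 0.2,"yaw": 0,"fingers": -1}

```text
t: 23.18
eef_pos: [562.0, -218.3, 34.3]
tool_rot: [0.0, 0.999, -0.041, -0.0]
force: [-0.4, 0.4, 1.4]
finger_gap: -0.2
```

play_rows:
  plan:
    - {"x": 0,"y": 0,"z": 0.2,"yaw": 0,"fingers": -1}
    - {"x": 0,"y": 0,"z": 0.2,"yaw": 0,"fingers": -1}

```text
t: 23.42
eef_pos: [562.0, -218.3, 30.7]
tool_rot: [0.0, 0.999, -0.041, 0.0]
force: [-1.9, 1.9, 3.0]
finger_gap: -0.2
```

play_rows:
  plan:
    - {"x": 0,"y": 0,"z": 0.2,"yaw": 0,"fingers": -1}

```text
t: 23.55
eef_pos: [562.0, -218.3, 28.8]
tool_rot: [0.0, 0.999, -0.041, 0.0]
force: [-2.2, 1.4, 5.7]
finger_gap: 0.2
```

play_rows:
  plan:
    - {"x": 0,"y": 0,"z": 0.1,"yaw": 0,"fingers": -1}

```text
t: 23.68
eef_pos: [562.1, -218.4, 28.4]
tool_rot: [0.0, 0.999, -0.041, 0.0]
force: [-4.1, 3.1, 11.0]
finger_gap: 0.1
```

play_rows:
  plan:
    - {"x": 0,"y": 0,"z": 0.1,"yaw": 0,"fingers": -1}

```text
t: 23.8
eef_pos: [562.1, -218.4, 28.3]
tool_rot: [0.0, 0.999, -0.041, 0.0]
force: [-7.5, 5.5, 14.3]
finger_gap: -0.2
```

play_rows:
  plan:
    - {"x": 0,"y": 0,"z": 0.1,"yaw": 0,"fingers": -1}
    - {"x": 0,"y": 0,"z": 0,"yaw": 0,"fingers": -1}

```text
t: 24.05
eef_pos: [562.1, -218.4, 28.3]
tool_rot: [0.001, 0.999, -0.041, 0.0]
force: [-7.5, 5.6, 15.2]
finger_gap: -0.3
```

play_rows:
  plan:
    - {"x": 0,"y": 0,"z": -0.4,"yaw": 0,"fingers": -1}
    - {"x": 0,"y": 0,"z": -1,"yaw": 0,"fingers": -1}
    - {"x": 0,"y": 0,"z": -4,"yaw": 0,"fingers": -1}
    - {"x": -1,"y": 0,"z": -5,"yaw": 0,"fingers": -1}
    - {"x": -4,"y": -4,"z": -3,"yaw": 0,"fingers": -1}
    - {"x": -4,"y": -5,"z": 0,"yaw": 0,"fingers": -1}
    - {"x": 0,"y": -3,"z": 0,"yaw": 0,"fingers": -1}
    - {"x": 0,"y": 0,"z": 0,"yaw": 0,"fingers": -1}

```text
t: 25.05
eef_pos: [484.0, -91.9, 159.0]
tool_rot: [-0.0, 0.999, -0.04, 0.001]
force: [0.9, -0.2, 0.3]
finger_gap: 0.1
```

```bash
python3 - <<'E'
from h import *
delta(None)
w=r.camera('wrist');cv2.imwrite('pics/w19.png',w['frame']);c=r.camera('scene');cv2.imwrite('pics/s19.png',c['frame'])
E
```

```text
t 25.05 pos [484.  -91.9 159. ] F [ 0.9 -0.2  0.3] gap 0.1 yawx -4.6
```

View pics/w19.png

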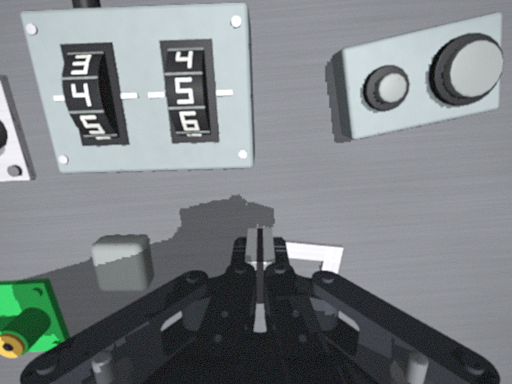

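View pics/s19.png

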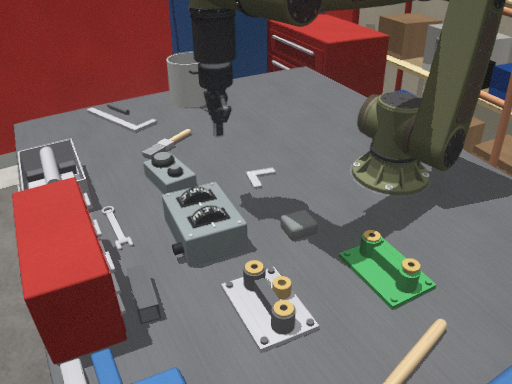

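The wrist picture shows 4 and 5 square at the white marks: the 4 at (80,95), the 5 at (183,91). The start button is up at (390,88). In the scene picture the bushing is home at (284,308) and the arm is clear of everything, so I'm handing in.

```bash
python3 -c "
from workcell import r
print(r.sign_off())"
```

```text
the job is handed in; nothing more can be done
None
```

I pressed the bushing home, set the timer to 45, pressed and released the start button, and handed the job in at about 25 s of the 64 s.

- **Bushing:** it slid down under about 8 N and I eased off when the push turned hard at 15.8 N. The scene picture afterwards shows its flange sitting on the boss.
- **Thumbwheels:** the left wheel was rolled from about 1.53 to 2.53 rad, and the right from about 4.11 to 3.14 rad. That is within about 0.02 rad of 4 and 5, and the last wrist picture shows both numbers square at their marks.
- **Start button:** it travelled about 6 mm from first contact and stopped dead at 15 N, so I take it as fully down. I then let it go, and it shows up again in the last pictures.
- **Bystanders:** the stop button, spare bushing, tape measure and square look unmoved in the last pictures. I did not measure their positions.

**Mismatch with the description:** the shut fingertips touched things about 33 mm above the reported TCP height. The bushing and both wheels agreed on this, though the button suggested a little less. I therefore found each surface by force rather than by the reported height.

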